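# Turn a coated test panel over onto the pile with a book-type jig

## Task

The loose white test panel on the jig's deck lies coated face down. Press the jig's hinged leaf right down flat beside the deck, slide the panel fully home into the leaf, then fold the leaf right over so that the panel is turned coated face up squarely onto the pile in the bed. Finally fold the leaf back well past upright, off the pile, and leave the jar, bottle and carton around the jig where they stand.

Things in the scene. Friction and masses are not known exactly. Their poses are not given: they have to be found in the camera images.
- jig: Fixed grey turnover jig. Origin on the bench (z = 0) under the hinge line; x runs along the hinge, y from the bed (-y) over the hinge (y = 0) to the leaf and deck (+y). Hinge axis: along x at y = 0, z = 50.5 mm. Nothing stands higher than 57 mm over the bench, except the leaf when raised. Sites on the jig have the same axes; mm below are in this frame.
- deck_mid (a point): On the jig: point (0, 172, 47) mm on the deck's flat top, at z = 47, 2 mm over the face of the flat leaf. The deck runs from jig y 95.5 to 262; x from -65 to 60 up to y = 145, and from -105 to 60 beyond.
- fence_mid (a point): On the jig: foot of the fence's inner face, at (51, 172, 47) mm. The straight fence stands along the deck's +x edge, jig y 95.5 to 262, 10 mm high, 9 thick. A panel pushed against it (long side across, its centre at x = 1) is in line with the leaf's pocket; a panel still skewed jams on it, so turn it roughly square first.
- bed_floor (a point): On the jig: centre of the bed's floor at (0, -52, 25) mm. The bed is a pocket, x -51.5 to 51.5, y -94.5 to -10.5, rims up to z = 41, but its end wall (y = -94.5) up to z = 54, which also stops the turned panel; it holds two panels, their top at z = 45.
- leaf (a joint): Angle of the aluminium leaf, rad: 0 pressed right down flat, face at z 45 mm (raised over 0.02 it blocks the panel); pi/2 upright; pi folded right over the bed. Stiff hinge (0.3 N m): stays where left, 2 to 7 N at the rod move it. Flat, it covers jig x -61 to 61, y 5 to 94. Past upright, the panel tips off it onto the bed; folding on to pi pushes it square onto the pile.
- leaf_seat (a point): On the leaf: where the panel's centre is when fully home in the leaf's pocket, 52 mm from the hinge. y points from hinge to free end, z out of the face. Pocket 104 mm wide (x), 10 deep, open towards the deck, mouth slightly flared; a ledge 12 mm from the hinge stops the panel, whose other edge is then 92 mm from the hinge.
- leaf_rod (a point): Grip point on the leaf's round steel rod (10 mm diameter). The rod runs along the hinge direction out of the leaf's side to jig -x, from 61 to 122 mm off the jig's centre line, a 16 mm black ball on its end. In jig mm this point is (-100, 78 cos a, 50.5 + 78 sin a) at leaf angle a.
- panel_mid (a point): Centre of the loose flat white test panel, 100 x 80 x 10 mm (x, y, z), 0.21 kg. z is its plain face's normal (up at the start, down when turned); on the other face is a grey coated disc of 56 mm diameter. Starts flat on the deck, skewed up to 0.45 rad either way.
- pile_top_mid (a point): Centre of the upper of the two loose white panels of the same size (100 x 80 x 10 mm, 0.21 kg each) piled in the bed, coated discs up; the turned panel goes squarely onto it, long sides along long sides.
- jar: Bystander: glass jar with an olive lid, 64 mm diameter, 95 mm high; origin at the centre of its underside.
- flask: Bystander: white plastic bottle, 52 mm diameter, 110 mm high; origin at the centre of its underside.
- carton: Bystander: small carton, 55 x 55 x 50 mm high; origin at the centre of its underside.
Mind the look-alikes: they are no part of the job. What is shaped like the part that bears panel_mid but brown or red is not meant.

How it is judged:
By the outcome, as a careful person would: the job done as asked, in the order asked, and still so for the second after the job is handed in, with the robot touching nothing.
It also fails if it takes over 72 s, if anything falls off the work surface, if the arm or the gripper's body presses on something with over 40 N, if the wrist force passes 120 N, or if a joint passes its speed limit or range.

## Robot

A 6-joint arm with a two-finger parallel gripper is mounted at the origin on the work surface. World frame = base frame: x ahead of the robot, y to its left, z up, the work surface at z = 0. Lengths are in m, angles in degrees, forces in N, time in s.
With the tool pointing down it reaches from about 0.25 to 0.725 m from the base axis. Payload 9.7 kg.
Tool frame: the origin (TCP) lies between the finger pads; the fingertips stand 11 mm ahead of it and the grasp point (between the pads) lies 8 mm behind it; z points along the fingers, x is the direction in which the jaws open and shut, and the axes are right-handed (so a half turn about z gives the same grasp; the last joint's range is limited). The gripper opens to 85 mm and grips with 20 to 120 N. Pads are 22 mm wide; open, the fingers measure 114 mm over their backs; the gripper's body (76 mm by 85 mm) begins 54 mm behind the grasp point. The pads swing forward as they close: fully open they stand 13 mm farther back than shut.
Start: joints at [-75.917, 4.979, 10.078, 95.1, 0, 90], TCP at [0.134, -0.533, 0.242] pointing down, gripper open.
Joint ranges: [-179.16, 179.16], [-48.56, 103.87], [-65.8, 70.77], [-126.05, 130.52], [-82.76, 87.17], [-180, 180]. Speed limits (degrees/s): [127.2, 127.2, 147.25, 180, 180, 180].

## Interface

Orientations are given as [roll, pitch, yaw] about the fixed x, y, z axes, in that order (R = Rz(yaw) Ry(pitch) Rx(roll)).
In Python, from workcell import get_obs, camera, job_done gives the robot as it stands.
- The arm moves only by the tool arm_command, never from a script. Its argument "increments" is a list of rows, each a list of 2 entries, a list of its own where there are three numbers: the shift along the tool's x, y, z in units of 25 mm (1.0 is 25 mm), then the turn about the tool's z in units of 6 degrees (1.0 is 6 degrees). In form: [[[dx, dy, dz], roll], ...]. A call has 1 to 5 rows; each row is the pose to reach, as a shift and turn from the pose measured when the call began, along the tool's axes at that moment; what a row does not reach only later rows make up. A row lasts 1/10 s, in which the tool goes at most 50 mm and 8.59 degrees, less where a joint would pass 70% of its speed; a pose out of reach is approached as far as the arm can. A call with a gripper value outside its range is refused whole. "claw" is the closure, from -1 (fully open) to 1 (shut), so that 0 is half open, set as the call begins (left out, the last holds). The fingers move at their own pace and stop on an object; "force" is the grip in N (left out, the last holds). Time passes only in rows, so rows that repeat a pose let the fingers close. It gives the time, the measured TCP pose, the force and the opening at its end, in the units of the state.
- get_obs(): the state, without advancing time (a new reading comes with each control period).
- camera(name): name is "scene" or "top"; returns a dict with "frame" (384x512x3 uint8, red, green, blue), "range_z" (384x512 float32, m along the optical axis (not along the pixel's ray), 0 where there is no reading), "K" (3x3 intrinsics, pixels), "k1" (the pictures are not rectified: a ray, as slopes to the right and down, at radius r is drawn at 1 + k1 r^2 times it, then the intrinsics apply), "R" (3x3) and "t" (3): a world point X has camera coordinates R X + t. Camera axes: x right, y down, z forward; pixel columns grow to the right and rows downward; lengths in m; the calibration is good to about 2 mm. A picture is of the moment at which its call begins.
- job_done(): hands the job in, once; it reports no verdict.
The state is a dict: "time": time; "q": joint angles; "qd": joint speeds; "joint_efforts": joint torques, N m; "ee_pos": TCP position; "tcp_rot": TCP orientation; "wrist_force": force on the tool from outside, world axes, zero at the start; "torque": the same for the moment, N m; "opening": finger opening in m.
Only numpy, scipy, OpenCV 4.12 (cv2) and the standard library are available. Lean on these libraries where they do the work, as an engineer would, in place of code of your own. Each camera call takes 0.05 s, during which the arm holds its last target.

## Working session

There is one attempt and no reset: what is moved stays moved. The work goes in short steps, Python scripts to look and compute and a tool call to move; the robot and the scene stay as the last step left them, time stands still between calls to the robot, and variables do not carry over. Pictures are saved under pics/ and viewed, and the job is handed in when it is done.

Besides the shell and the picture viewer there is one more tool, called after "Request:" as name([rows], argument=value, ...), one row to a line, values as JSON. arm_command: Moves the arm, as the interface text tells. Its arguments: {"type":"object","properties":{"increments":{"type":"array"},"claw":{"type":"number"},"force":{"type":"number"}},"required":["increments"]}

```bash
mkdir -p pics; ls; cat > h.py <<'E'
import numpy as np, cv2
from workcell import get_obs, camera
def save(c,name,crop=None,scale=1):
    im=c["frame"][:,:,::-1]
    if crop: im=im[crop[1]:crop[3],crop[0]:crop[2]]
    if scale!=1: im=cv2.resize(im,None,fx=scale,fy=scale,interpolation=cv2.INTER_CUBIC)
    cv2.imwrite("pics/"+name,im)
def rays(c,uv):
    uv=np.atleast_2d(np.array(uv,float)); K=np.array(c["K"]);k=c["k1"]
    d=np.c_[(uv[:,0]-K[0,2])/K[0,0],(uv[:,1]-K[1,2])/K[1,1]]
    u=d.copy()
    for _ in range(30): u=d/(1+k*(u**2).sum(1,keepdims=True))
    return np.c_[u,np.ones(len(u))]
def plane(c,uv,z):
    R=np.array(c["R"]);t=np.array(c["t"]);d=rays(c,uv)@R;o=-R.T@t
    return o+d*((z-o[2])/d[:,2])[:,None]
def byrange(c,uv):
    R=np.array(c["R"]);t=np.array(c["t"]);uv=np.atleast_2d(uv)
    z=np.array([c["range_z"][int(round(v)),int(round(u))] for u,v in uv])
    return (rays(c,uv)*z[:,None]-t)@R
def tri(c1,u1,c2,u2):
    A=[];b=[];
    for c,u in((c1,u1),(c2,u2)):
        R=np.array(c["R"]);o=-R.T@np.array(c["t"]);d=(rays(c,u)@R)[0];d/=np.linalg.norm(d)
        P=np.eye(3)-np.outer(d,d);A.append(P);b.append(P@o)
    A=np.vstack(A);b=np.hstack(b);x=np.linalg.lstsq(A,b,rcond=None)[0]
    return x,np.linalg.norm(A@x-b)
def proj(c,X):
    X=np.atleast_2d(X)@np.array(c["R"]).T+np.array(c["t"]);s=X[:,:2]/X[:,2:]
    s=s*(1+c["k1"]*(s**2).sum(1,keepdims=True));K=np.array(c["K"])
    return s*[K[0,0],K[1,1]]+[K[0,2],K[1,2]]
E
python3 - <<'E'
from h import *
import pickle
for n in("scene","top"):
    c=camera(n);save(c,n+"0.png",scale=1.5);print(n,c["K"],c["k1"],c["R"],c["t"]);pickle.dump(c,open(n+"0.pkl","wb"))
o=get_obs();print(o)
E
```

```text
pics
scene [[365.51863675   0.         261.47781554]
 [  0.         365.51863675 188.57750158]
 [  0.           0.           1.        ]] -0.08005897935784552 [[-0.38734652  0.92189501 -0.00850028]
 [ 0.55375149  0.22527472 -0.80162996]
 [-0.73710376 -0.31521562 -0.59776012]] [ 0.18961954 -0.27494892  1.44373974]
top [[397.56998175   0.         253.98346787]
 [  0.         397.56998175 185.49471633]
 [  0.           0.           1.        ]] -0.13983064373577428 [[ 0.00777995 -0.99974981 -0.02097107]
 [-0.98243903 -0.00373218 -0.18654657]
 [ 0.18642163  0.02205412 -0.98222227]] [0.01949341 0.5670516  0.90706855]
{'time': 0.1, 'q': array([-7.59183860e+01,  5.00707960e+00,  1.00394812e+01,  9.50998944e+01,
        2.61079041e-04,  9.00012887e+01]), 'qd': array([ 0.01020084, -0.05690962,  0.09233316,  0.14609459, -0.09283983,
        0.08118836]), 'joint_efforts': array([ 1.02058173e-03, -5.21561980e+01,  4.65654159e+01,  1.61395100e-02,
       -3.91789138e-05, -2.11470308e-05]), 'ee_pos': array([ 0.13377123, -0.53328468,  0.24166666]), 'tcp_rot': array([-1.79999740e+02,  6.74928048e-02, -7.59196747e+01]), 'wrist_force': array([ 0.20055542, -0.12647657,  0.3733371 ]), 'torque': array([ 0.0154097 ,  0.03707346, -0.01629744]), 'opening': 0.08539580034704523}
```

View pics/scene0.png

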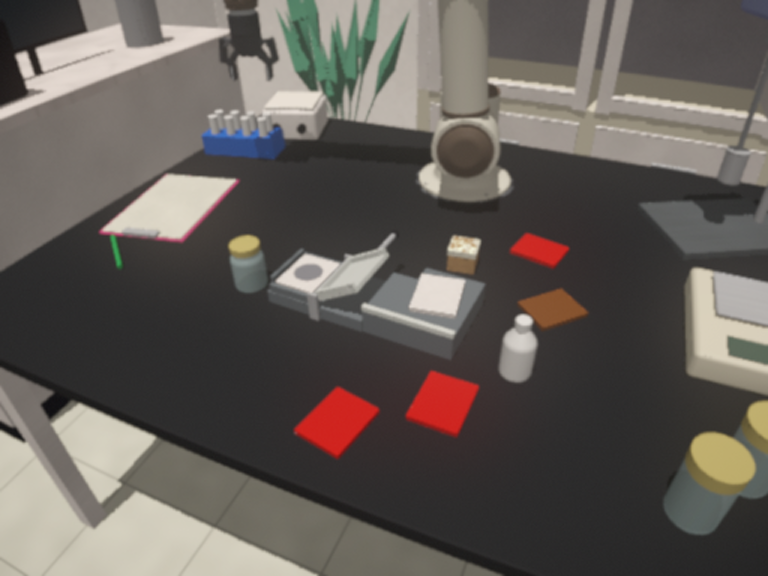

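View pics/top0.png

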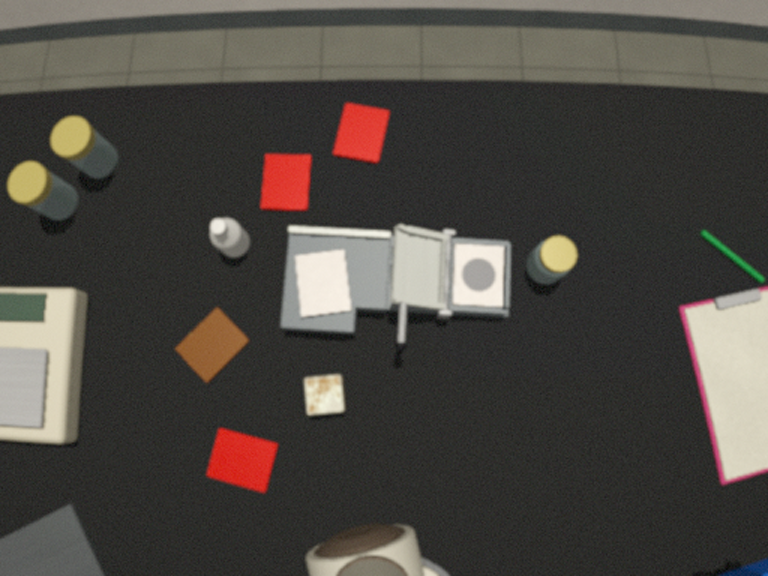

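Scene view (at 1.5x): the panel is on the deck at (440,294), the leaf is half raised at (355,270), and the pile is in the bed at (308,273). Top view: panel (323,283), leaf rod (401,322) pointing to the robot, bed (478,274), bottle (230,238), carton (324,395), jar (552,260). The red and brown sheets are look-alikes.

Candidates for the loose panel (top picture):
- White on the deck, (323,283)
- Pile panel with disc in the bed, (478,274)
- Brown, (212,345)
- Red, (361,132), (287,181) and (242,460)
- Clipboard, (740,380)

I choose the plain white one at (323,283) on the deck and check it in a close crop.

```bash
python3 - <<'E'
from h import *
import pickle
c=pickle.load(open("top0.pkl","rb"));save(c,"topc.png",(175,135,355,240),4.4)
c=pickle.load(open("scene0.pkl","rb"));save(c,"scenec.png",(170,145,340,245),4.6)
E
```

```text
(no output)
```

View pics/topc.png

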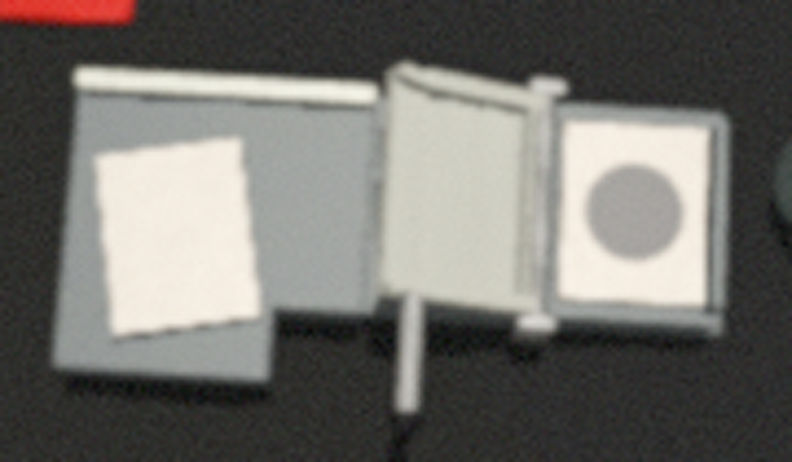

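View pics/scenec.png

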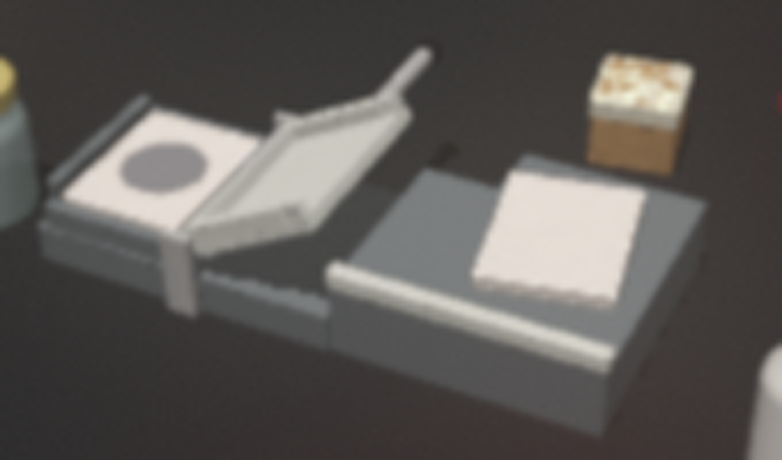

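```bash
cat > jig.py <<'E'
from h import *
import pickle
from scipy.optimize import least_squares
ct=pickle.load(open("top0.pkl","rb"));cs=pickle.load(open("scene0.pkl","rb"))
T=lambda u,v:(u/4.4+175-.4,v/4.4+135-.4)
S=lambda u,v:(u/4.6+170-.4,v/4.6+145-.4)
def jw(p,X): 
    X=np.atleast_2d(X).astype(float);c,s=np.cos(p[2]),np.sin(p[2])
    return np.c_[p[0]+c*X[:,0]-s*X[:,1],p[1]+s*X[:,0]+c*X[:,1],X[:,2]]
def wj(p,X):
    X=np.atleast_2d(X).astype(float);c,s=np.cos(p[2]),np.sin(p[2]);d=X[:,:2]-p[:2]
    return np.c_[c*d[:,0]+s*d[:,1],-s*d[:,0]+c*d[:,1],X[:,2]]
E
cat >f.py <<'E'
from jig import *
ft=[((75,68),(60,262,57)),((378,86),(60,95.5,57)),((55,368),(-105,262,47)),((270,381),(-105,145,47)),((635,212),(0,-52,45)),((375,312),(-65,95.5,47))]
fs=[((707,203),(-105,262,47)),((530,157),(-105,145,47)),((612,362),(60,262,55)),((163,167),(0,-52,45))]
def res(p):
    r=[]
    for u,X in ft: r.append((proj(ct,jw(p,np.array(X)/1e3))-T(*u))[0])
    for u,X in fs: r.append((proj(cs,jw(p,np.array(X)/1e3))-S(*u))[0])
    return np.array(r).ravel()
s=least_squares(res,[.45,0,0],loss='soft_l1');print(s.x,np.degrees(s.x[2]));print(res(s.x).reshape(-1,2).round(1).tolist())
np.save("jig.npy",s.x);p=s.x
# independent height checks: deck corners & panel corners over both views
for n,a,b in(("deckA",(55,368),(707,203)),("deckB",(270,381),(530,157)),("disc",(635,212),(163,167)),("panel c1",(95,155),(612,303)),("c2",(240,137),(475,282)),("c3",(262,318),(513,170)),("c4",(113,337),(646,187))):
    X,e=tri(ct,T(*a),cs,S(*b));print(n,X.round(4),round(e,4),(wj(p,X)*1e3).round(1))
q=wj(p,plane(ct,[T(*u) for u in((95,155),(240,137),(262,318),(113,337))],.057))*1e3
print(q.round(1),q.mean(0));
for i in range(4): d=q[(i+1)%4]-q[i];print(np.hypot(*d[:2]),np.degrees(np.arctan2(d[1],d[0])))
# rod
for n,a,b in(("rod tip",(407,408),(425,53)),("rod root",(411,295),(388,92))):
    X,e=tri(ct,T(*a),cs,S(*b));print(n,X,e,wj(p,X)*1e3)
for nm,pt in(("rodgrip0",(-.1,.078,.0505)),("deck",(0,.172,.047)),("bed",(0,-.052,.025))):print(nm,jw(p,pt))
# bystanders from range clouds on top
for n,u in(("carton",(324/1.5,395/1.5)),("jar",(558/1.5,250/1.5)),("flask",(218/1.5,227/1.5))): 
    X=byrange(ct,u);print(n,X,wj(p,X)*1e3)
E
python3 f.py
```

```text
[ 0.57939062 -0.0836067  -0.05199207] -2.9789264063785397
[[0.9, 0.7], [-0.5, 0.0], [0.2, -0.5], [-0.5, -0.5], [-0.0, -0.3], [-2.8, -0.1], [0.0, -0.5], [-0.9, -0.9], [-0.5, -0.5], [0.3, -0.2]]
deckA [0.4874 0.1839 0.0449] 0.0007 [[-105.8  262.3   44.9]]
deckB [0.4807 0.0672 0.043 ] 0.0022 [[-106.4  145.5   43. ]]
disc [ 0.5764 -0.1363  0.0439] 0.0008 [[ -0.3 -52.7  43.9]]
panel c1 [0.6061 0.1631 0.0532] 0.0024 [[ 13.8 247.8  53.2]]
c2 [0.6162 0.0846 0.0513] 0.0008 [[ 28.  169.9  51.3]]
c3 [0.5143 0.0698 0.0561] 0.0 [[-73.  149.8  56.1]]
c4 [0.5033 0.15   0.0581] 0.0009 [[-88.2 229.3  58.1]]
[[ 12.4 248.7  57. ]
 [ 26.9 168.8  57. ]
 [-73.1 149.7  57. ]
 [-88.3 230.1  57. ]] [-30.52345178 199.32589359  57.        ]
81.18037369667658 -79.68503960957744
101.8455376850009 -169.16020329088383
81.79248134023656 100.66232735060944
102.33765242665133 10.495406799944737
rod tip [ 0.46299271 -0.00869768  0.09087164] 1.825312240814287e-05 [[-120.13354118   68.75876147   90.87163876]]
rod root [ 0.52088097 -0.00957217  0.09649751] 0.001518524747718817 [[-62.27806359  70.89381961  96.49751055]]
rodgrip0 [[ 0.4835793  -0.00051524  0.0505    ]]
deck [[0.58832923 0.08816088 0.047     ]]
bed [[ 0.57668825 -0.13553644  0.025     ]]
carton [[0.38041025 0.11109079 0.04932304]] [[-208.82965968  184.09366403   49.32303789]]
jar [[ 0.60479581 -0.2544718   0.09623631]] [[  34.25049567 -169.31393904   96.23631372]]
flask [[0.63624865 0.27685696 0.11271832]] [[ 38.04839211 362.93140689 112.71831833]]
```

Checks: deck corners triangulate to z 43–45 mm and the panel's top to 51–58 mm. The expected values are 47 and 57, so the plane-cast values with the known heights are consistent. Panel sides come out at 81 x 102 mm. Jig is at (0.579, -0.084) with yaw -3.0°, the panel at jig (-30.5, 199) skewed +10.5°, and the leaf raised about 0.55 rad. The crop confirms it's the white loose panel, plain face up.

First I press the rod down with shut fingers.

```bash
cat > go.py <<'E'
import sys
from jig import *
from scipy.spatial.transform import Rotation as Ro
p=np.load("jig.npy")
def st():
    o=get_obs();X=wj(p,o["ee_pos"])[0]*1e3
    print("t",round(o["time"],2),"jig",X.round(1),"yaw_jig",round(o["tcp_rot"][2]-np.degrees(p[2]),2),"rpy",np.round(o["tcp_rot"],2),"F",o["wrist_force"].round(1),"open",round(o["opening"]*1e3,1),"q",o["q"].round(0))
    return o
def to(*tg):
    o=st()
    R=Ro.from_euler("xyz",o["tcp_rot"],degrees=True).as_matrix()
    for x,y,z,yw in tg:
        W=jw(p,np.array([x,y,z])/1e3)[0]
        d=R.T@(W-o["ee_pos"])/.025
        dy=-((yw+np.degrees(p[2])-o["tcp_rot"][2]))
        print((x,y,z,yw),"->",d.round(3).tolist(),round(dy/6,2), "world",W.round(3))
if __name__=="__main__":
    to(*[tuple(float(v) for v in a.split(",")) for a in sys.argv[1:]])
E
python3 go.py -100,73,170,90 -100,73,120,90
```

```text
t 0.1 jig [-421.6 -472.2  241.7] yaw_jig -72.94 rpy [-1.800e+02  7.000e-02 -7.592e+01] F [ 0.2 -0.1  0.4] open 85.4 q [-76.   5.  10.  95.   0.  90.]
(-100.0, 73.0, 170.0, 90.0) -> [-17.072, -18.698, 2.887] -27.16 world [ 0.483 -0.006  0.17 ]
(-100.0, 73.0, 120.0, 90.0) -> [-17.069, -18.698, 4.887] -27.16 world [ 0.483 -0.006  0.12 ]
```

Request:
arm_command([
  [[-0.8, -0.9, 0.1], -1.3],
  [[-1.7, -1.9, 0.3], -2.7],
  [[-2.6, -2.8, 0.4], -4.1],
  [[-3.5, -3.8, 0.6], -5.4],
  [[-4.3, -4.7, 0.7], -6.8],
], claw=1, force=40)

```text
time: 0.6
ee_pos: [0.222, -0.3989, 0.2236]
tcp_rot: [-179.9, 0.1, -34.8]
wrist_force: [1.0, 0.2, 0.8]
opening: 0.0122
```

```bash
python3 go.py -100,73,170,90
```

```text
t 0.6 jig [-340.5 -333.5  223.6] yaw_jig -31.82 rpy [-1.7993e+02  9.0000e-02 -3.4800e+01] F [1.  0.2 0.8] open 12.2 q [-61.  -8.  -5.  93.   0.  64.]
(-100.0, 73.0, 170.0, 90.0) -> [-0.395, -18.885, 2.169] -20.3 world [ 0.483 -0.006  0.17 ]
```

Request:
arm_command([
  [[0, -1.3, 0.2], -1.3],
  [[0, -2.6, 0.3], -2.7],
  [[0, -3.9, 0.5], -4.1],
  [[-0.1, -5.2, 0.6], -5.4],
  [[-0.1, -6.5, 0.7], -6.8],
])

```text
time: 1.1
ee_pos: [0.313, -0.2627, 0.206]
tcp_rot: [-179.9, 0.0, 6.3]
wrist_force: [-0.4, 0.3, 0.4]
opening: -0.0
```

```bash
python3 go.py -100,73,170,90
```

```text
t 1.1 jig [-256.8 -192.7  206. ] yaw_jig 9.3 rpy [-1.7987e+02  4.0000e-02  6.3200e+00] F [-0.4  0.3  0.4] open -0.0 q [-40. -15. -12.  93.   0.  44.]
(-100.0, 73.0, 170.0, 90.0) -> [7.906, -9.473, 1.456] -13.45 world [ 0.483 -0.006  0.17 ]
```

Request:
arm_command([
  [[0.8, -0.9, 0.1], -1.3],
  [[1.6, -1.9, 0.3], -2.7],
  [[2.4, -2.8, 0.4], -4.1],
  [[3.2, -3.8, 0.6], -5.4],
  [[4.0, -4.7, 0.7], -6.8],
])

```text
time: 1.6
ee_pos: [0.3997, -0.1335, 0.1882]
tcp_rot: [-179.8, -0.0, 47.5]
wrist_force: [0.7, -0.5, 0.6]
opening: 0.0003
```

```bash
python3 go.py -100,73,150,90
```

```text
t 1.6 jig [-176.9  -59.2  188.2] yaw_jig 50.44 rpy [-1.7985e+02 -5.0000e-02  4.7460e+01] F [ 0.7 -0.5  0.6] open 0.3 q [-19. -13. -13.  90.   0.  24.]
(-100.0, 73.0, 150.0, 90.0) -> [6.033, -0.993, 1.534] -6.59 world [ 0.483 -0.006  0.15 ]
```

Request:
arm_command([
  [[1.3, -0.2, 0.3], -1.3],
  [[2.6, -0.4, 0.6], -2.7],
  [[3.9, -0.6, 0.9], -4.0],
  [[5.2, -0.8, 1.2], -5.3],
  [[6.0, -1.0, 1.5], -6.6],
])

```text
time: 2.1
ee_pos: [0.4834, -0.0042, 0.15]
tcp_rot: [-179.9, -0.1, 87.4]
wrist_force: [0.4, -0.9, -0.2]
opening: -0.0
```

```bash
python3 go.py -100,73,110,90 -100,73,95,90;python3 - <<'E'
from h import *
c=camera("scene");save(c,"s1.png",(170,70,340,245),3.4)
c=camera("top");save(c,"t1.png",(175,100,355,260),3.4)
E
```

```text
t 2.1 jig [-100.    74.3  150. ] yaw_jig 90.43 rpy [-1.7988e+02 -1.4000e-01  8.7450e+01] F [ 0.4 -0.9 -0.2] open -0.0 q [ -1.  -5. -10.  85.   0.   2.]
(-100.0, 73.0, 110.0, 90.0) -> [-0.056, 0.003, 1.6] 0.07 world [ 0.483 -0.006  0.11 ]
(-100.0, 73.0, 95.0, 90.0) -> [-0.058, 0.004, 2.2] 0.07 world [ 0.483 -0.006  0.095]
```

View pics/s1.png

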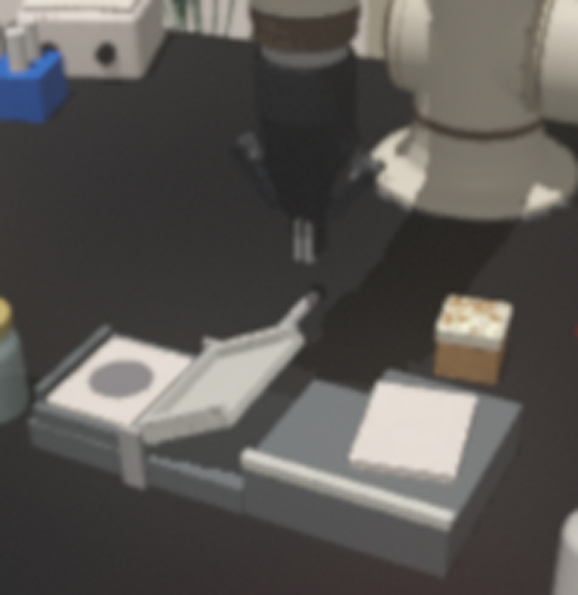

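The shut fingers (305,262) hang over the rod (312,300). Now I press down.

Request:
arm_command([
  [[0, 0, 0.7], 0],
  [[0, 0, 1.4], 0],
  [[0, 0, 1.8], 0],
  [[0, 0, 2.1], 0],
  [[0, 0, 2.4], 0],
])

```text
time: 2.7
ee_pos: [0.4829, -0.004, 0.0896]
tcp_rot: [-179.8, -0.2, 87.4]
wrist_force: [0.1, 2.5, 4.7]
opening: 0.0003
```

Request:
arm_command([
  [[0, 0, 0.2], 0],
  [[0, 0, 0.4], 0],
  [[0, 0, 0.5], 0],
  [[0, 0, 0.6], 0],
  [[0, 0, 0.7], 0],
])

```text
time: 3.2
ee_pos: [0.4829, -0.0039, 0.0721]
tcp_rot: [-179.9, -0.2, 87.4]
wrist_force: [0.1, 2.0, 2.2]
opening: -0.0
```

```bash
python3 go.py -100,75,67,90 
```

```text
t 3.2 jig [-100.5   74.5   72.1] yaw_jig 90.34 rpy [-179.86   -0.18   87.36] F [0.1 2.  2.2] open -0.0 q [ -1.  -4. -18.  76.   0.   2.]
(-100.0, 75.0, 67.0, 90.0) -> [0.018, 0.019, 0.204] 0.06 world [ 0.483 -0.004  0.067]
```

Request:
arm_command([
  [[0, 0, 0.1], 0],
  [[0, 0, 0.2], 0],
  [[0, 0, 0.25], 0],
  [[0, 0, 0.3], 0],
  [[0, 0, 0.3], 0],
])

```text
time: 3.7
ee_pos: [0.4831, -0.0039, 0.0661]
tcp_rot: [-179.9, -0.2, 87.4]
wrist_force: [-5.2, 1.5, 16.1]
opening: 0.0001
```

Request:
arm_command([
  [[0, 0, 0.1], 0],
  [[0, 0, 0.12], 0],
  [[0, 0, 0.12], 0],
])

```text
time: 4.0
ee_pos: [0.4832, -0.0038, 0.0657]
tcp_rot: [180.0, -0.2, 87.4]
wrist_force: [-11.4, 2.8, 26.5]
opening: 0.0004
```

Request:
arm_command([
  [[0, 0, -0.5], 0],
  [[0, 0, -1.2], 0],
  [[0, 0, -1.8], 0],
  [[0, 0, -2.4], 0],
  [[0, 0, -2.4], 0],
], claw=0)

```text
time: 4.5
ee_pos: [0.4841, -0.0041, 0.1278]
tcp_rot: [179.8, -0.2, 87.4]
wrist_force: [0.3, -0.8, 0.7]
opening: 0.0427
```

```bash
python3 go.py -103,199,130,90;python3 - <<'E'
from h import *
c=camera("scene");save(c,"s2.png",(170,70,340,245),3.4)
c=camera("top");save(c,"t2.png",(175,100,355,260),3.4)
E
```

```text
t 4.5 jig [-99.3  74.4 127.8] yaw_jig 90.34 rpy [179.81  -0.2   87.36] F [ 0.3 -0.8  0.7] open 42.7 q [ -1.  -5. -13.  82.   0.   2.]
(-103.0, 199.0, 130.0, 90.0) -> [4.984, -0.119, -0.069] 0.06 world [0.487 0.12  0.13 ]
```

View pics/s2.png

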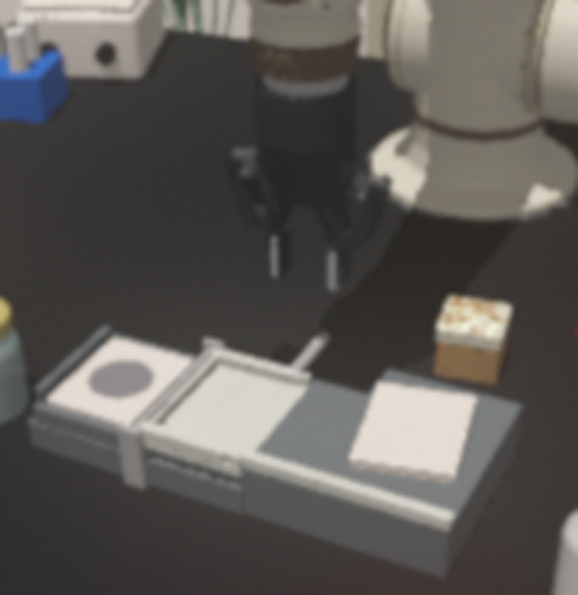

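View pics/t2.png

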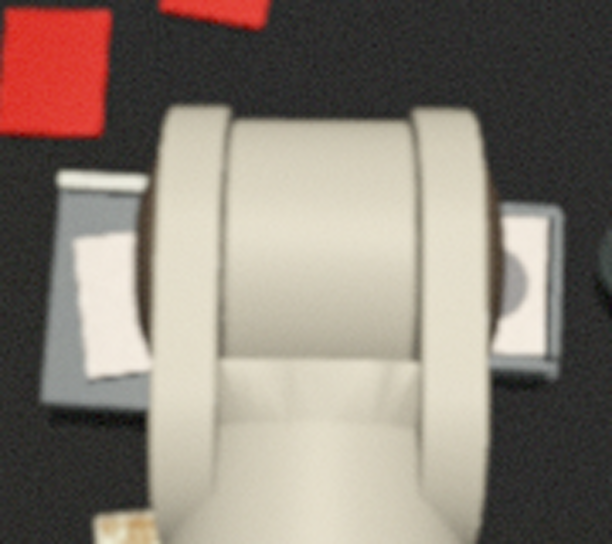

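Leaf lies flat: its face (240,400) is level with the deck, and the rod is at (312,352). Next I go to the panel's robot-side short edge with the jaws half open as a two-point pusher.

```bash
python3 go.py -99,187,125,100.5 -99,187,62,100.5
```

```text
t 4.6 jig [-100.1   74.4  125.6] yaw_jig 90.34 rpy [179.97  -0.2   87.36] F [ 0.4 -0.  -0.9] open 42.8 q [ -1.  -5. -13.  82.   0.   2.]
(-99.0, 187.0, 125.0, 100.5) -> [4.502, 0.072, 0.041] -1.69 world [0.49  0.108 0.125]
(-99.0, 187.0, 62.0, 100.5) -> [4.493, 0.07, 2.561] -1.69 world [0.49  0.108 0.062]
```

Request:
arm_command([
  [[1.2, 0, 0], -0.5],
  [[2.6, 0, 0], -1.1],
  [[3.9, 0.1, 0], -1.7],
  [[4.5, 0.1, 0], -1.7],
  [[4.5, 0.1, 0], -1.7],
])

```text
time: 5.1
ee_pos: [0.4905, 0.1095, 0.1251]
tcp_rot: [-180.0, -0.2, 97.6]
wrist_force: [-0.3, 0.3, -0.5]
opening: 0.0428
```

Request:
arm_command([
  [[0, 0, 0.6], 0],
  [[0, 0, 1.2], 0],
  [[0, 0, 1.8], 0],
  [[0, 0, 2.4], 0],
  [[0, 0, 2.5], 0],
])

```text
time: 5.6
ee_pos: [0.4892, 0.1089, 0.0598]
tcp_rot: [-179.8, -0.2, 97.6]
wrist_force: [-0.9, -0.2, 0.3]
opening: 0.043
```

```bash
python3 go.py -99,187,59,100.5 ;python3 - <<'E'
from h import *
c=camera("scene");save(c,"s3.png",(190,100,340,245),4)
c=camera("top");save(c,"t3.png",(175,100,355,260),3.4)
E
```

```text
t 5.6 jig [-100.1  187.6   59.8] yaw_jig 100.56 rpy [-1.7978e+02 -1.7000e-01  9.7580e+01] F [-0.9 -0.2  0.3] open 43.0 q [ 12.  -1. -16.  75.   0.   5.]
(-99.0, 187.0, 59.0, 100.5) -> [-0.031, 0.039, 0.031] 0.01 world [0.49  0.108 0.059]
```

View pics/s3.png

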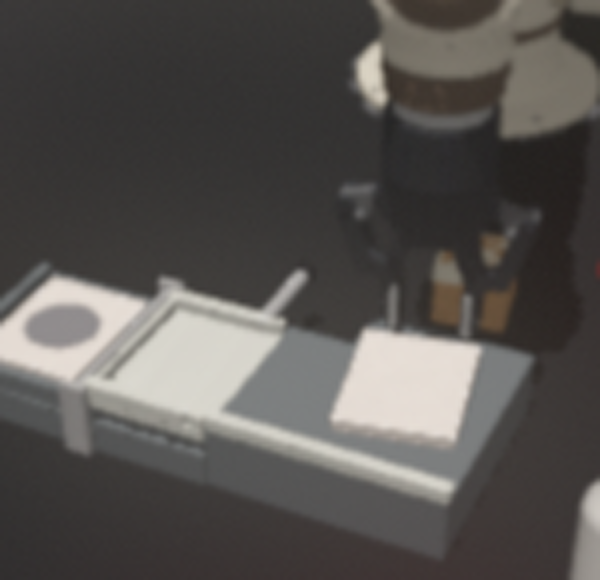

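The fingers (393,328)/(467,338) stand behind the panel's near edge. I lower a little, feeling for the deck.

Request:
arm_command([
  [[0, 0, 0.05], 0],
  [[0, 0, 0.1], 0],
  [[0, 0, 0.13], 0],
  [[0, 0, 0.13], 0],
])

```text
time: 6.1
ee_pos: [0.4902, 0.1094, 0.0587]
tcp_rot: [-179.9, -0.2, 97.6]
wrist_force: [1.4, 0.9, -0.4]
opening: 0.0428
```

Request:
arm_command([
  [[0, 0, 0.1], 0],
  [[0, 0, 0.1], 0],
  [[0, 0, 0.1], 0],
])

```text
time: 6.4
ee_pos: [0.4902, 0.1094, 0.0563]
tcp_rot: [-179.9, -0.2, 97.6]
wrist_force: [1.2, 0.1, 1.4]
opening: 0.0423
```

```bash
python3 go.py -97,187,57,100.5 -60,187,57,90 -60,187,57,90 
```

```text
t 6.4 jig [-99.1 188.1  56.3] yaw_jig 100.59 rpy [-179.94   -0.18   97.61] F [1.2 0.1 1.4] open 42.3 q [ 12.  -1. -17.  74.   0.   5.]
(-97.0, 187.0, 57.0, 100.5) -> [-0.06, 0.073, -0.029] 0.01 world [0.492 0.108 0.057]
(-60.0, 187.0, 57.0, 90.0) -> [-0.332, 1.528, -0.032] 1.76 world [0.529 0.106 0.057]
(-60.0, 187.0, 57.0, 90.0) -> [-0.332, 1.528, -0.032] 1.76 world [0.529 0.106 0.057]
```

Request:
arm_command([
  [[0, 0.2, 0], 0.1],
  [[-0.05, 0.35, 0], 0.5],
  [[-0.1, 0.5, 0], 0.9],
  [[-0.15, 0.65, 0], 1.3],
  [[-0.2, 0.8, 0], 1.7],
])

```text
time: 6.9
ee_pos: [0.5107, 0.1073, 0.0563]
tcp_rot: [-179.9, -0.2, 87.3]
wrist_force: [-3.3, 0.6, 3.9]
opening: 0.0422
```

```bash
python3 go.py -62,188,56.5,90  -58,188,56.5,90;python3 - <<'E'
from h import *
c=camera("scene");save(c,"s4.png",(190,100,340,245),4)
E
```

```text
t 6.9 jig [-78.5 187.1  56.3] yaw_jig 90.27 rpy [-179.86   -0.19   87.29] F [-3.3  0.6  3.9] open 42.2 q [ 12.   2. -14.  74.   0.  14.]
(-62.0, 188.0, 56.5, 90.0) -> [0.034, 0.659, -0.011] 0.04 world [0.527 0.107 0.056]
(-58.0, 188.0, 56.5, 90.0) -> [0.033, 0.819, -0.011] 0.04 world [0.531 0.107 0.056]
```

View pics/s4.png

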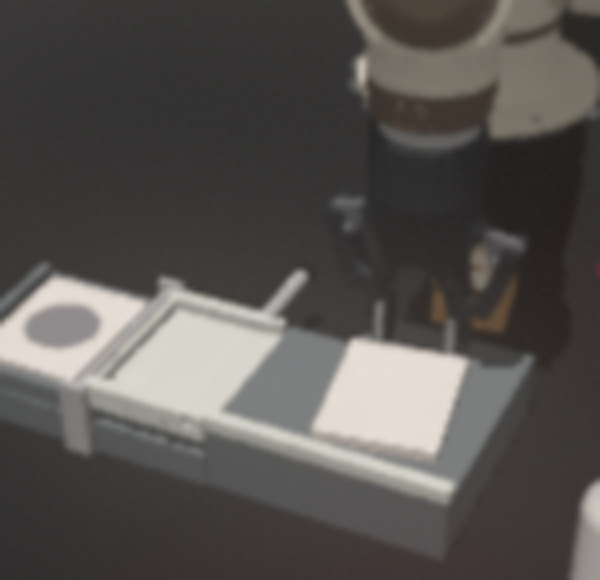

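The panel is moving with the fingers and turning square; its fence-side edge is at (375,445), close to the fence. I push on slowly until it meets the fence.

Request:
arm_command([
  [[0, 0.15, 0], 0],
  [[0, 0.3, 0], 0],
  [[0, 0.45, 0], 0],
  [[0, 0.55, 0], 0],
  [[0, 0.62, 0], 0],
])

```text
time: 7.45
ee_pos: [0.5252, 0.1067, 0.0562]
tcp_rot: [-179.7, -0.2, 87.2]
wrist_force: [-17.1, 2.4, 13.1]
opening: 0.0428
```

```bash
python3 go.py -60,188,56.5,90;python3 - <<'E'
from h import *
c=camera("scene");save(c,"s5.png",(190,100,340,245),4)
E
```

```text
t 7.45 jig [-64.  187.2  56.2] yaw_jig 90.17 rpy [-179.66   -0.21   87.19] F [-17.1   2.4  13.1] open 42.8 q [ 11.   4. -12.  75.   0.  14.]
(-60.0, 188.0, 56.5, 90.0) -> [0.032, 0.161, -0.013] 0.03 world [0.529 0.107 0.056]
```

View pics/s5.png

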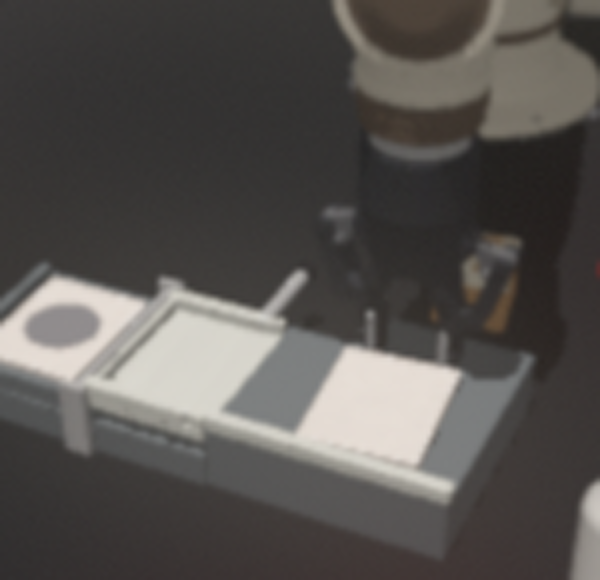

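Request:
arm_command([
  [[0, 0.1, 0], 0],
  [[0, 0.15, 0], 0],
  [[0, 0.15, 0], 0],
])

```text
time: 7.8
ee_pos: [0.5257, 0.1069, 0.0562]
tcp_rot: [-179.3, -0.2, 87.3]
wrist_force: [-21.8, 1.9, 15.9]
opening: 0.0425
```

Request:
arm_command([
  [[0, -0.2, 0], 0],
  [[0, -0.5, 0], 0],
  [[0, -0.5, -1.0], 0],
  [[0, -0.5, -2.5], 0],
  [[0, -0.5, -2.8], 0],
])

```text
time: 8.3
ee_pos: [0.5157, 0.1074, 0.1303]
tcp_rot: [-179.6, -0.3, 87.3]
wrist_force: [0.1, -0.1, -0.9]
opening: 0.0426
```

```bash
python3 go.py -150,200,140,45  1,255,130,0;python3 - <<'E'
from h import *
c=camera("scene");save(c,"s6.png",(190,120,340,245),5)
E
```

```text
t 8.3 jig [-73.6 187.4 130.3] yaw_jig 90.28 rpy [-179.58   -0.3    87.3 ] F [ 0.1 -0.1 -0.9] open 42.6 q [12.  1. -6. 83.  0. 14.]
(-150.0, 200.0, 140.0, 45.0) -> [0.52, -3.057, -0.364] 7.55 world [0.44  0.124 0.14 ]
(1.0, 255.0, 130.0, 0.0) -> [2.689, 2.996, 0.004] 15.05 world [0.594 0.171 0.13 ]
```

View pics/s6.png

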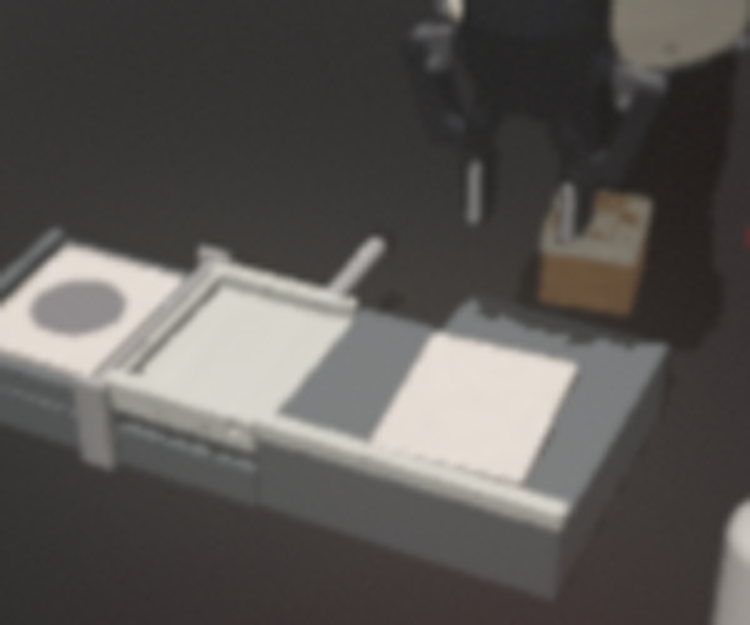

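The panel lies square against the fence, corners at (435,335), (577,362), (525,480) and (372,440) in the crop. Now I go behind it (+y side).

```bash
python3 - <<'E'
from jig import *
p=np.load("jig.npy")
q=wj(p,plane(cs,[(u/5+190-.4,v/5+120-.4) for u,v in((435,335),(577,362),(525,480),(372,440))],.057))*1e3
print(q.round(1),q.mean(0))
E
```

```text
[[-45.1 148.5  57. ]
 [-55.  226.5  57. ]
 [ 45.5 236.7  57. ]
 [ 49.7 155.8  57. ]] [ -1.19762665 191.85366078  57.        ]
```

Request:
arm_command([
  [[0.5, 0.6, 0], 1.4],
  [[1.0, 1.2, 0], 2.8],
  [[1.5, 1.8, 0], 4.2],
  [[2.1, 2.4, 0], 5.6],
  [[2.7, 3.0, 0], 7],
])

```text
time: 8.85
ee_pos: [0.5941, 0.1716, 0.1281]
tcp_rot: [-179.5, 0.1, 44.9]
wrist_force: [0.3, 0.2, -1.4]
opening: 0.0425
```

```bash
python3 go.py 0,257,130,0
```

```text
t 8.85 jig [  1.4 255.6 128.1] yaw_jig 47.92 rpy [-1.7946e+02  1.2000e-01  4.4940e+01] F [ 0.3  0.2 -1.4] open 42.5 q [16. 14.  8. 84.  0. 61.]
(0.0, 257.0, 130.0, 0.0) -> [0.002, -0.08, -0.075] 7.99 world [0.593 0.173 0.13 ]
```

Request:
arm_command([
  [[0, 0, -0.2], 1.4],
  [[0, 0, -0.2], 2.8],
  [[0, 0, -0.2], 4.2],
  [[0, -0.05, -0.2], 5.6],
  [[0, -0.1, -0.2], 6.9],
])

```text
time: 9.35
ee_pos: [0.5921, 0.1732, 0.1316]
tcp_rot: [-179.7, 0.5, 3.2]
wrist_force: [-0.1, -0.6, 0.9]
opening: 0.0427
```

```bash
python3 go.py 0,257,130,0; python3 - <<'E'
from h import *
c=camera("scene");save(c,"s7.png",(190,120,340,245),5)
c=camera("top");save(c,"t7.png",(175,120,355,240),4)
E
```

```text
t 9.35 jig [ -0.6 257.1 131.6] yaw_jig 6.17 rpy [-179.71    0.52    3.19] F [-0.1 -0.6  0.9] open 42.7 q [ 16.  14.   8.  84.   0. 103.]
(0.0, 257.0, 130.0, 0.0) -> [0.024, 0.008, 0.062] 1.03 world [0.593 0.173 0.13 ]
```

View pics/s7.png

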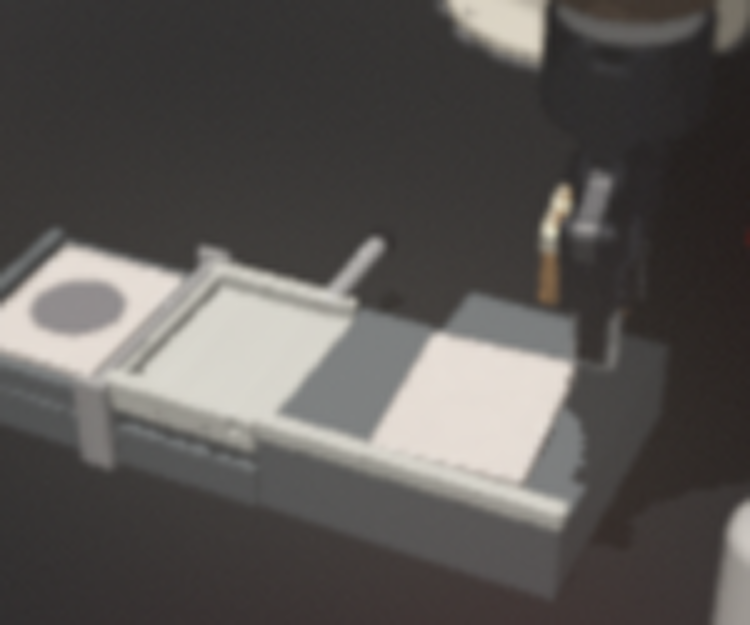

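View pics/t7.png

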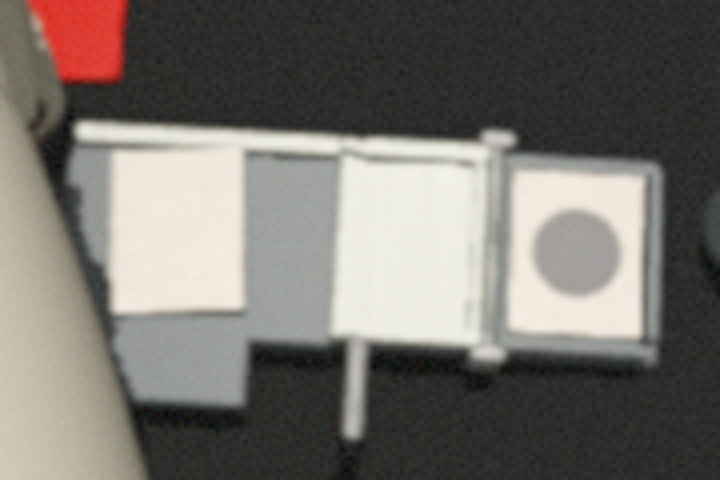

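From above, the panel's edges (right edge vertical at 246; bottom edge rising to the right) still sit about 4–5° off the jig lines. It touches the fence only at one corner, so it jammed. I square it with the two-finger pusher from behind, then push it to the fence again.

Request:
arm_command([
  [[0, 0, 0.7], 1],
  [[0, 0, 1.4], 1],
  [[0, 0, 2.2], 1],
  [[0, 0, 2.8], 1],
  [[0, 0, 2.95], 1.1],
])

```text
time: 9.95
ee_pos: [0.5907, 0.1734, 0.0564]
tcp_rot: [-179.8, 0.7, -3.1]
wrist_force: [-5.6, -0.0, 8.0]
opening: 0.0428
```

```bash
python3 go.py 0,257,57,0 0,235,57,0; python3 - <<'E'
from h import *
c=camera("scene");save(c,"s8.png",(190,120,340,245),5)
E
```

```text
t 9.95 jig [ -2.1 257.3  56.4] yaw_jig -0.07 rpy [-179.79    0.65   -3.05] F [-5.6 -0.   8. ] open 42.8 q [ 16.  15.   1.  76.   0. 109.]
(0.0, 257.0, 57.0, 0.0) -> [0.083, 0.011, -0.025] -0.01 world [0.593 0.173 0.057]
(0.0, 235.0, 57.0, 0.0) -> [0.084, 0.891, -0.028] -0.01 world [0.592 0.151 0.057]
```

View pics/s8.png

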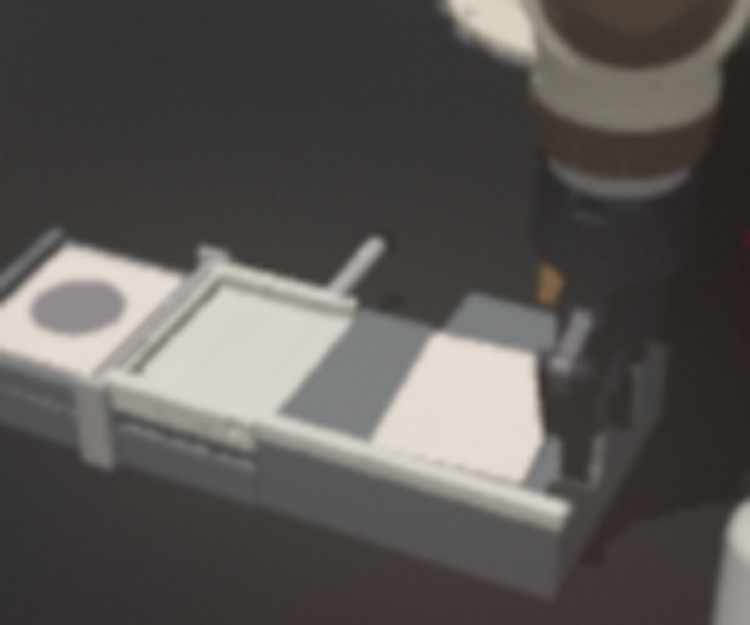

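The fingers are behind the panel (580,460) and touch the deck at TCP 56.4 mm, so I lift 1.5 mm and push.

Request:
arm_command([
  [[0.05, 0, -0.06], 0],
  [[0.08, 0.2, -0.06], 0],
  [[0.08, 0.4, -0.06], 0],
  [[0.08, 0.6, -0.06], 0],
  [[0.08, 0.75, -0.06], 0],
])

```text
time: 10.5
ee_pos: [0.592, 0.1541, 0.0586]
tcp_rot: [-179.8, 0.6, -3.1]
wrist_force: [0.8, 1.2, -0.5]
opening: 0.0426
```

Request:
arm_command([
  [[0, 0.15, 0], 0],
  [[0, 0.3, 0], 0],
  [[0, 0.45, 0], 0],
  [[0, 0.45, 0], 0],
])

```text
time: 10.9
ee_pos: [0.5913, 0.1424, 0.0585]
tcp_rot: [-179.8, 0.6, -3.1]
wrist_force: [-0.0, 0.6, 0.2]
opening: 0.0427
```

```bash
python3 go.py 0,235,57,0 ; python3 - <<'E'
from h import *
c=camera("scene");save(c,"s9.png",(190,120,340,245),5)
c=camera("top");save(c,"t9.png",(175,120,355,240),4)
E
```

```text
t 10.9 jig [2.000e-01 2.263e+02 5.850e+01] yaw_jig -0.17 rpy [-179.78    0.6    -3.15] F [-0.   0.6  0.2] open 42.7 q [ 13.  14.  -0.  76.   0. 107.]
(0.0, 235.0, 57.0, 0.0) -> [-0.007, -0.347, 0.063] -0.03 world [0.592 0.151 0.057]
```

View pics/s9.png

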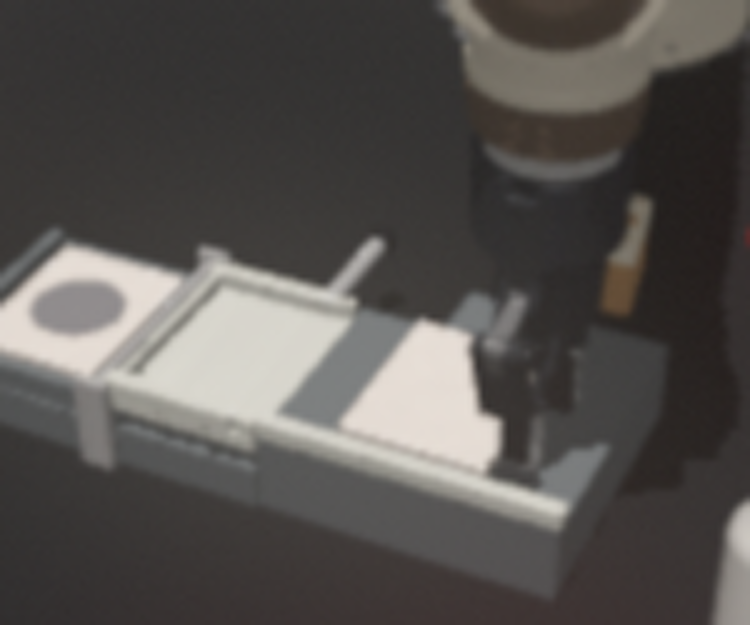

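View pics/t9.png

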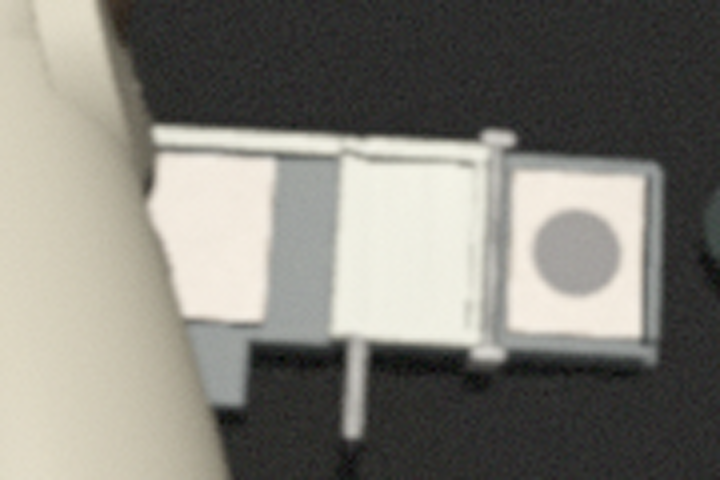

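```bash
python3 - <<'E'
from jig import *
p=np.load("jig.npy")
f=lambda L,z:print((wj(p,plane(ct,[(u/4+175-.4,v/4+120-.4) for u,v in L],z))*1e3).round(1).tolist())
f([(276,157),(266,323)],.057)   # panel leading corners
f([(343,158),(331,335)],.05)
f([(246,147),(320,152)],.057) # fence inner top edge
f([(510,170),(644,172),(642,338),(505,332)],.045)
E
```

```text
[[46.1, 134.8, 57.0], [-56.5, 134.1, 57.0]]
[[49.5, 94.0, 50.0], [-60.5, 95.0, 50.0]]
[[51.4, 153.5, 57.0], [50.7, 108.1, 57.0]]
[[48.9, -9.1, 45.0], [52.4, -92.0, 45.0], [-51.2, -93.0, 45.0], [-52.1, -9.8, 45.0]]
```

It's now square (leading edge y 134.8/134.1) but its centre is at x≈-5. I push it +x to the fence again.

Request:
arm_command([
  [[0, -0.3, 0], 0],
  [[0, -0.3, -1], 0],
  [[0, -0.3, -2.5], 0],
  [[-0.6, -0.3, -3.0], -1.4],
  [[-1.3, -0.1, -3.0], -2.8],
])

```text
time: 11.5
ee_pos: [0.5607, 0.1477, 0.1363]
tcp_rot: [-179.6, 0.3, 14.0]
wrist_force: [-0.1, 0.2, 0.2]
opening: 0.0424
```

```bash
python3 go.py -87,176,120,90
```

```text
t 11.5 jig [-30.7 230.1 136.3] yaw_jig 17.0 rpy [-179.6     0.3    14.02] F [-0.1  0.2  0.2] open 42.4 q [15.  9.  2. 84.  0. 91.]
(-87.0, 176.0, 120.0, 90.0) -> [-2.784, 1.414, 0.655] -12.17 world [0.502 0.097 0.12 ]
```

Request:
arm_command([
  [[-0.6, 0.3, 0], -1.4],
  [[-1.2, 0.6, 0], -2.8],
  [[-1.8, 0.9, 0], -4.2],
  [[-2.4, 1.2, 0.2], -5.6],
  [[-2.8, 1.4, 0.4], -7.0],
])

```text
time: 12.0
ee_pos: [0.5006, 0.0969, 0.1265]
tcp_rot: [-179.5, -0.1, 56.4]
wrist_force: [0.6, -0.5, 0.2]
opening: 0.0423
```

Request:
arm_command([
  [[0, 0, 0.2], -1.4],
  [[0, 0, 0.4], -2.8],
  [[0, 0, 0.6], -4.2],
  [[0, 0, 0.8], -5.1],
  [[0, 0, 0.8], -5.2],
])

```text
time: 12.5
ee_pos: [0.5001, 0.0974, 0.1058]
tcp_rot: [-179.6, -0.3, 87.7]
wrist_force: [-0.2, -0.3, -0.5]
opening: 0.0429
```

```bash
python3 go.py -87,176,58.5,90
```

```text
t 12.5 jig [-88.6 176.6 105.8] yaw_jig 90.67 rpy [-179.56   -0.28   87.69] F [-0.2 -0.3 -0.5] open 42.9 q [ 11.  -1. -11.  80.   0.  13.]
(-87.0, 176.0, 58.5, 90.0) -> [-0.034, 0.077, 1.892] 0.11 world [0.502 0.097 0.058]
```

Request:
arm_command([
  [[0, 0, 0.6], 0],
  [[0, 0, 1.2], 0.1],
  [[0, 0, 1.7], 0.1],
  [[0, 0, 1.87], 0.1],
  [[0, 0.2, 1.87], 0.1],
])

```text
time: 13.0
ee_pos: [0.5041, 0.0973, 0.058]
tcp_rot: [-179.5, -0.2, 87.1]
wrist_force: [-0.5, -0.5, 0.1]
opening: 0.0429
```

Request:
arm_command([
  [[0, 0.2, 0], 0],
  [[0, 0.4, 0], 0],
  [[0, 0.6, 0], 0],
  [[0, 0.75, 0], 0],
  [[0, 0.85, 0], 0],
])

```text
time: 13.5
ee_pos: [0.5255, 0.0962, 0.0579]
tcp_rot: [-179.4, -0.3, 87.1]
wrist_force: [-2.6, -0.5, 2.3]
opening: 0.0428
```

```bash
python3 go.py -60,176,58.5,90
```

```text
t 13.5 jig [-63.1 176.7  57.9] yaw_jig 90.05 rpy [-179.43   -0.25   87.07] F [-2.6 -0.5  2.3] open 42.8 q [ 10.   4. -12.  75.   0.  13.]
(-60.0, 176.0, 58.5, 90.0) -> [-0.03, 0.125, -0.024] 0.01 world [0.529 0.095 0.058]
```

Request:
arm_command([
  [[0, 0.07, -0.03], 0],
  [[0, 0.14, -0.03], 0],
  [[0, 0.2, -0.03], 0],
  [[0, 0.26, -0.03], 0],
])

```text
time: 13.9
ee_pos: [0.5296, 0.096, 0.0585]
tcp_rot: [-179.1, -0.3, 87.1]
wrist_force: [-20.2, 1.5, 12.5]
opening: 0.0425
```

```bash
python3 go.py -60,176,58.5,90
```

```text
t 13.9 jig [-59.  176.8  58.5] yaw_jig 90.07 rpy [-179.14   -0.26   87.09] F [-20.2   1.5  12.5] open 42.5 q [ 10.   5. -11.  75.   0.  13.]
(-60.0, 176.0, 58.5, 90.0) -> [-0.032, -0.039, 0.002] 0.01 world [0.529 0.095 0.058]
```

It stopped at TCP x -59, so the panel's edge is at -49, flush with the fence as expected. Back behind it.

Request:
arm_command([
  [[0, -0.3, 0], 0],
  [[0, -0.5, -0.8], 0],
  [[0, -0.5, -2.2], 0],
  [[0.4, -0.2, -2.6], 1.4],
  [[0.9, 0.2, -2.6], 2.8],
])

```text
time: 14.4
ee_pos: [0.538, 0.1181, 0.1264]
tcp_rot: [-179.3, -0.1, 69.9]
wrist_force: [-0.4, 0.8, -0.5]
opening: 0.0426
```

```bash
python3 go.py 0,238,125,0
```

```text
t 14.4 jig [-51.9 199.3 126.4] yaw_jig 72.9 rpy [-1.7934e+02 -1.3000e-01  6.9920e+01] F [-0.4  0.8 -0.5] open 42.6 q [12.  5. -3. 83.  0. 32.]
(0.0, 238.0, 125.0, 0.0) -> [2.09, 1.528, 0.043] 12.15 world [0.592 0.154 0.125]
```

Request:
arm_command([
  [[0.4, 0.3, 0], 1.4],
  [[0.8, 0.6, 0], 2.8],
  [[1.2, 0.9, 0], 4.2],
  [[1.7, 1.2, 0], 5.6],
  [[2.1, 1.5, 0], 7],
])

```text
time: 14.9
ee_pos: [0.5917, 0.155, 0.1262]
tcp_rot: [-179.4, 0.3, 27.6]
wrist_force: [0.4, -0.4, 0.4]
opening: 0.0429
```

Request:
arm_command([
  [[0, 0, 0], 1.4],
  [[0, 0, 0], 2.8],
  [[0, 0, 0], 4.2],
  [[0, 0, 0], 5.1],
  [[0, 0, 0], 5.15],
])

```text
time: 15.4
ee_pos: [0.5918, 0.155, 0.1262]
tcp_rot: [-179.7, 0.5, -3.4]
wrist_force: [-0.1, 0.2, -0.9]
opening: 0.0426
```

```bash
python3 go.py 0,238,58.5,0; python3 - <<'E'
from h import *
c=camera("top");save(c,"t10.png",(175,120,355,240),4)
E
```

```text
t 15.4 jig [-1.000e-01  2.390e+02  1.262e+02] yaw_jig -0.42 rpy [-179.68    0.53   -3.39] F [-0.1  0.2 -0.9] open 42.6 q [ 14.  13.   6.  84.   0. 108.]
(0.0, 238.0, 58.5, 0.0) -> [0.028, 0.054, 2.709] -0.07 world [0.592 0.154 0.058]
```

View pics/t10.png

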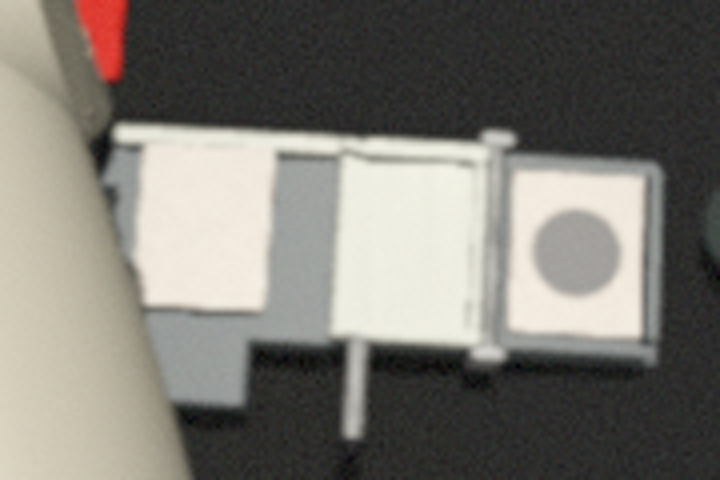

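The panel is flush and square to the fence (top edge along the fence, y≈148 px). I lower and slide it home.

Request:
arm_command([
  [[0, 0, 0.7], 0],
  [[0, 0, 1.4], 0],
  [[0, 0, 2.1], 0],
  [[0, 0, 2.6], 0],
  [[0, 0, 2.71], 0],
])

```text
time: 15.95
ee_pos: [0.5903, 0.1553, 0.0569]
tcp_rot: [-179.7, 0.7, -3.1]
wrist_force: [-0.3, -0.1, 1.2]
opening: 0.0426
```

Request:
arm_command([
  [[0, 0.3, 0], 0],
  [[0, 0.6, 0], 0],
  [[0, 0.9, 0], 0],
  [[0, 1.2, 0], 0],
  [[0, 1.5, 0], 0],
])

```text
time: 16.45
ee_pos: [0.5887, 0.1173, 0.0575]
tcp_rot: [-179.7, 0.6, -3.1]
wrist_force: [0.4, 2.9, 2.4]
opening: 0.0427
```

```bash
python3 go.py 0,150,58.5,0
```

```text
t 16.45 jig [ -1.2 201.1  57.5] yaw_jig -0.16 rpy [-179.66    0.59   -3.14] F [0.4 2.9 2.4] open 42.7 q [ 11.  13.  -2.  76.   0. 104.]
(0.0, 150.0, 58.5, 0.0) -> [0.053, 2.045, -0.052] -0.03 world [0.587 0.066 0.058]
```

Request:
arm_command([
  [[0.02, 0.4, -0.05], 0],
  [[0.04, 0.8, -0.05], 0],
  [[0.05, 1.2, -0.05], 0],
  [[0.05, 1.6, -0.05], 0],
  [[0.05, 2.0, -0.05], 0],
])

```text
time: 16.95
ee_pos: [0.5872, 0.0666, 0.0586]
tcp_rot: [-179.6, 0.6, -3.1]
wrist_force: [-1.5, 3.7, 2.7]
opening: 0.0429
```

```bash
python3 go.py 0,105,58.5,0; python3 - <<'E'
from h import *
c=camera("top");save(c,"t11.png",(175,120,355,240),4)
E
```

```text
t 16.95 jig [ -0.  150.4  58.6] yaw_jig -0.16 rpy [-179.64    0.57   -3.14] F [-1.5  3.7  2.7] open 42.9 q [ 6. 11. -3. 76.  0. 99.]
(0.0, 105.0, 58.5, 0.0) -> [0.006, 1.816, -0.007] -0.03 world [0.585 0.021 0.058]
```

View pics/t11.png

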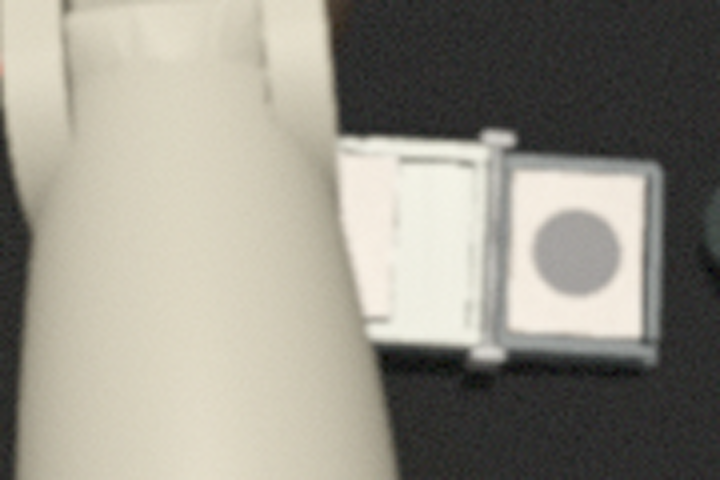

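It enters the pocket straight (leading edge at px 393). On to home.

Request:
arm_command([
  [[0, 0.4, 0], 0],
  [[0, 0.8, 0], 0],
  [[0, 1.2, 0], 0],
  [[0, 1.5, 0], 0],
  [[0, 1.75, 0], 0],
])

```text
time: 17.5
ee_pos: [0.5845, 0.0206, 0.0581]
tcp_rot: [-179.7, 0.6, -3.2]
wrist_force: [0.2, 0.2, -0.8]
opening: 0.0428
```

Request:
arm_command([
  [[0, 0.06, 0], 0],
  [[0, 0.12, 0], 0],
  [[0, 0.18, 0], 0],
  [[0, 0.24, 0], 0],
])

```text
time: 17.9
ee_pos: [0.5844, 0.0185, 0.0582]
tcp_rot: [-179.2, 0.6, -3.0]
wrist_force: [-0.5, 27.5, -0.7]
opening: 0.0427
```

```bash
python3 go.py 0,103,58.5,0; python3 - <<'E'
from h import *
c=camera("scene");save(c,"s12.png",(190,120,340,245),5)
E
```

```text
t 17.9 jig [ -0.3 102.3  58.2] yaw_jig -0.07 rpy [-179.25    0.6    -3.05] F [-0.5 27.5 -0.7] open 42.7 q [ 1. 11. -4. 76.  1. 94.]
(0.0, 103.0, 58.5, 0.0) -> [0.013, -0.03, -0.012] -0.01 world [0.585 0.019 0.058]
```

View pics/s12.png

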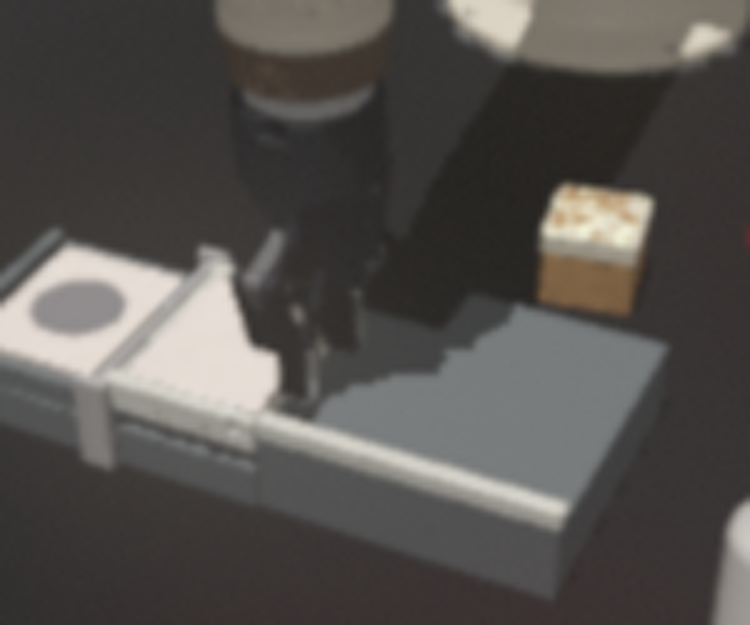

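It stopped hard at y 102.3 (27 N), so the panel is home against the ledge. I back off and go to the rod.

Request:
arm_command([
  [[0, -0.4, 0], 0],
  [[0, -0.5, -1.0], 0],
  [[0, -0.5, -2.4], 0],
  [[-0.5, -0.3, -2.8], -1.4],
  [[-1.2, 0, -2.8], -2.8],
])

```text
time: 18.45
ee_pos: [0.5562, 0.0194, 0.1307]
tcp_rot: [-179.2, 0.2, 14.1]
wrist_force: [-1.5, -0.4, -0.2]
opening: 0.0428
```

```bash
python3 go.py -100,78,125,90
```

```text
t 18.45 jig [-28.5 101.7 130.7] yaw_jig 17.1 rpy [-1.7916e+02  1.5000e-01  1.4130e+01] F [-1.5 -0.4 -0.2] open 42.8 q [ 2.  5. -2. 83.  1. 77.]
(-100.0, 78.0, 125.0, 90.0) -> [-3.011, 0.068, 0.234] -12.15 world [ 0.484 -0.001  0.125]
```

Request:
arm_command([
  [[-0.7, 0, 0], -1.4],
  [[-1.4, 0, 0.1], -2.8],
  [[-2.1, 0, 0.2], -4.2],
  [[-2.7, 0, 0.2], -5.6],
  [[-3.0, 0.1, 0.2], -7],
])

```text
time: 18.95
ee_pos: [0.483, -0.0014, 0.126]
tcp_rot: [-179.3, -0.4, 56.5]
wrist_force: [-0.1, 0.5, 0.5]
opening: 0.0427
```

Request:
arm_command([
  [[0, 0, 0], -1.4],
  [[0, 0, 0], -2.8],
  [[0, 0, 0], -4.2],
  [[0, 0, 0], -5.1],
  [[0, 0, 0], -5.15],
])

```text
time: 19.45
ee_pos: [0.483, -0.0014, 0.126]
tcp_rot: [-179.6, -0.7, 87.5]
wrist_force: [-0.3, 0.3, 0.2]
opening: 0.0425
```

```bash
python3 go.py -100,78,43,90; python3 - <<'E'
from h import *
c=camera("scene");save(c,"s13.png",(190,120,340,245),5)
E
```

```text
t 19.45 jig [-100.5   77.1  126. ] yaw_jig 90.44 rpy [-179.62   -0.7    87.46] F [-0.3  0.3  0.2] open 42.5 q [ -1.  -5. -12.  83.   1.   2.]
(-100.0, 78.0, 43.0, 90.0) -> [-0.006, 0.043, 3.321] 0.07 world [ 0.484 -0.001  0.043]
```

View pics/s13.png

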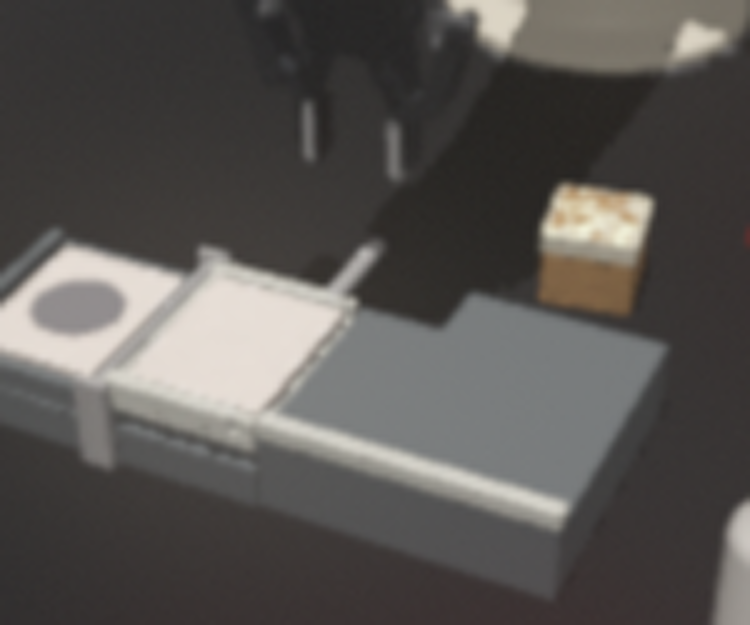

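The panel is fully in the leaf (rear edge flush, about (310,360)). I grip the rod.

Request:
arm_command([
  [[0, 0, 0.8], 0],
  [[0, 0, 1.6], 0],
  [[0, 0.05, 2.4], 0],
  [[0, 0.05, 3.1], 0],
  [[0, 0.05, 3.3], 0],
])

```text
time: 20.0
ee_pos: [0.4827, -0.0003, 0.0417]
tcp_rot: [-179.5, -0.7, 87.1]
wrist_force: [0.7, 0.1, -0.3]
opening: 0.0427
```

Request:
arm_command([
  [[0, 0, 0], 0],
  [[0, 0, 0], 0],
  [[0, 0, 0], 0],
  [[0, 0, 0], 0],
], claw=1, force=30)

```text
time: 20.4
ee_pos: [0.4831, -0.0001, 0.0425]
tcp_rot: [-179.5, -0.7, 87.1]
wrist_force: [-0.7, 3.5, 2.1]
opening: 0.009
```

```bash
cat > arc.py <<'E'
import sys
from go import *
def arc(degs,r=78,x=-100,off=8,y0=0,z0=0):
    to(*[(x,r*np.cos(np.radians(a))+y0,50.5-off+z0+r*np.sin(np.radians(a)),90) for a in degs])
arc([float(a) for a in sys.argv[1:]])
E
python3 arc.py 0 5 10 15 20 25
```

```text
t 20.4 jig [-100.5   78.4   42.5] yaw_jig 90.12 rpy [-179.52   -0.72   87.14] F [-0.7  3.5  2.1] open 9.0 q [ -0.  -3. -20.  73.   1.   2.]
(-100, np.float64(78.0), np.float64(42.5), 90) -> [-0.015, 0.02, 0.0] 0.02 world [ 0.484 -0.001  0.042]
(-100, np.float64(77.70318645115616), np.float64(49.298147934317335), 90) -> [-0.024, 0.017, -0.272] 0.02 world [ 0.484 -0.001  0.049]
(-100, np.float64(76.81500473495223), np.float64(56.04455785802057), 90) -> [-0.056, 0.015, -0.542] 0.02 world [ 0.484 -0.002  0.056]
(-100, np.float64(75.34221445054733), np.float64(62.68788551799662), 90) -> [-0.112, 0.013, -0.809] 0.02 world [ 0.483 -0.003  0.063]
(-100, np.float64(73.29602442130086), np.float64(69.17757117940216), 90) -> [-0.19, 0.01, -1.069] 0.02 world [ 0.483 -0.005  0.069]
(-100, np.float64(70.6920073888587), np.float64(75.46422441577457), 90) -> [-0.291, 0.008, -1.322] 0.02 world [ 0.483 -0.008  0.075]
```

Request:
arm_command([
  [[-0.01, 0, -0.15], 0],
  [[-0.03, 0, -0.4], 0],
  [[-0.08, 0, -0.68], 0],
  [[-0.15, 0, -0.95], 0],
  [[-0.24, 0, -1.2], 0],
])

```text
time: 20.9
ee_pos: [0.4828, -0.0056, 0.0729]
tcp_rot: [-179.5, -0.8, 87.2]
wrist_force: [0.2, 8.9, -5.5]
opening: 0.0085
```

```bash
python3 arc.py 25 30 35 40 45 50
```

```text
t 20.9 jig [-100.6   72.9   72.9] yaw_jig 90.15 rpy [-179.47   -0.84   87.17] F [ 0.2  8.9 -5.5] open 8.5 q [ -1.  -4. -17.  77.   1.   2.]
(-100, np.float64(70.6920073888587), np.float64(75.46422441577457), 90) -> [-0.085, 0.021, -0.104] 0.03 world [ 0.483 -0.008  0.075]
(-100, np.float64(67.54998149518622), np.float64(81.5), 90) -> [-0.207, 0.019, -0.347] 0.03 world [ 0.483 -0.011  0.082]
(-100, np.float64(63.893859454541364), np.float64(87.23896203538159), 90) -> [-0.35, 0.016, -0.579] 0.03 world [ 0.483 -0.015  0.087]
(-100, np.float64(59.75146656328028), np.float64(92.63743355555006), 90) -> [-0.512, 0.014, -0.797] 0.03 world [ 0.483 -0.019  0.093]
(-100, np.float64(55.15432893255071), np.float64(97.6543289325507), 90) -> [-0.693, 0.011, -1.001] 0.03 world [ 0.482 -0.023  0.098]
(-100, np.float64(50.13743355555007), np.float64(102.25146656328027), 90) -> [-0.891, 0.009, -1.187] 0.03 world [ 0.482 -0.028  0.102]
```

Request:
arm_command([
  [[-0.15, 0, -0.25], 0],
  [[-0.29, 0, -0.48], 0],
  [[-0.45, 0, -0.72], 0],
  [[-0.65, 0, -0.95], 0],
  [[-0.89, 0, -1.18], 0],
])

```text
time: 21.4
ee_pos: [0.4817, -0.0258, 0.1038]
tcp_rot: [-179.5, -1.2, 87.3]
wrist_force: [-5.7, 19.5, 8.6]
opening: 0.009
```

```bash
python3 arc.py 48 54 60 66 72 78
```

```text
t 21.4 jig [-100.6   52.6  103.8] yaw_jig 90.27 rpy [-179.48   -1.19   87.29] F [-5.7 19.5  8.6] open 9.0 q [ -4.  -4. -14.  80.   1.  -1.]
(-100, np.float64(52.19218729599094), np.float64(100.46529638723675), 90) -> [-0.02, 0.024, 0.135] 0.04 world [ 0.482 -0.026  0.1  ]
(-100, np.float64(45.84724967881291), np.float64(105.6033255612459), 90) -> [-0.269, 0.021, -0.076] 0.04 world [ 0.482 -0.033  0.106]
(-100, np.float64(39.00000000000001), np.float64(110.04998149518622), 90) -> [-0.539, 0.018, -0.26] 0.04 world [ 0.482 -0.039  0.11 ]
(-100, np.float64(31.725458159912417), np.float64(113.75654569612287), 90) -> [-0.827, 0.015, -0.414] 0.04 world [ 0.481 -0.047  0.114]
(-100, np.float64(24.103325561245903), np.float64(116.68240827102197), 90) -> [-1.129, 0.013, -0.537] 0.04 world [ 0.481 -0.054  0.117]
(-100, np.float64(16.217111883785236), np.float64(118.79551285723683), 90) -> [-1.443, 0.01, -0.628] 0.04 world [ 0.48  -0.062  0.119]
```

Request:
arm_command([
  [[0, 0, 0.05], 0],
  [[0, 0, 0.1], 0],
])

```text
time: 21.6
ee_pos: [0.4818, -0.0251, 0.1032]
tcp_rot: [-179.6, -1.3, 87.3]
wrist_force: [-7.4, 11.7, 13.4]
opening: 0.0088
```

```bash
python3 arc.py 48 54 60 66 72 78; python3 - <<'E'
from h import *
c=camera("scene");save(c,"s14.png",(170,100,320,225),5)
E
```

```text
t 21.6 jig [-100.5   53.4  103.2] yaw_jig 90.28 rpy [-179.56   -1.32   87.3 ] F [-7.4 11.7 13.4] open 8.8 q [ -4.  -4. -15.  80.   1.  -1.]
(-100, np.float64(52.19218729599094), np.float64(100.46529638723675), 90) -> [-0.051, 0.022, 0.109] 0.05 world [ 0.482 -0.026  0.1  ]
(-100, np.float64(45.84724967881291), np.float64(105.6033255612459), 90) -> [-0.3, 0.019, -0.102] 0.05 world [ 0.482 -0.033  0.106]
(-100, np.float64(39.00000000000001), np.float64(110.04998149518622), 90) -> [-0.57, 0.016, -0.287] 0.05 world [ 0.482 -0.039  0.11 ]
(-100, np.float64(31.725458159912417), np.float64(113.75654569612287), 90) -> [-0.857, 0.013, -0.441] 0.05 world [ 0.481 -0.047  0.114]
(-100, np.float64(24.103325561245903), np.float64(116.68240827102197), 90) -> [-1.159, 0.011, -0.565] 0.05 world [ 0.481 -0.054  0.117]
(-100, np.float64(16.217111883785236), np.float64(118.79551285723683), 90) -> [-1.473, 0.009, -0.657] 0.05 world [ 0.48  -0.062  0.119]
```

View pics/s14.png

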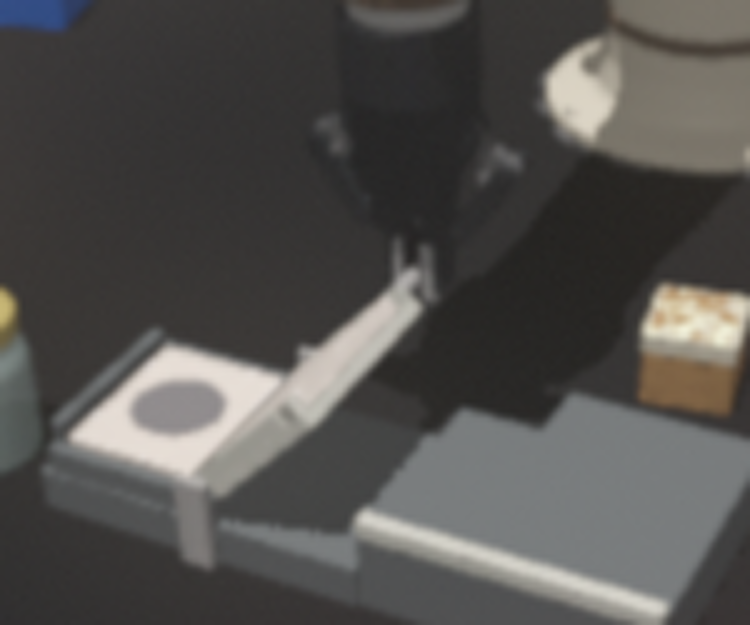

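Leaf at about 48° with the panel seated in it (360,360). The rod sits about 3 mm lower in the pads than assumed, so I adapt the arc.

```bash
sed -i 's/off=8/off=5.5/' arc.py; python3 arc.py 48 53 58 63 68 73
```

```text
t 21.65 jig [-100.5   53.6  103.1] yaw_jig 90.29 rpy [-179.56   -1.34   87.31] F [-5.   8.6 11.2] open 8.5 q [ -4.  -4. -15.  80.   1.  -1.]
(-100, np.float64(52.19218729599094), np.float64(102.96529638723675), 90) -> [-0.056, 0.021, 0.003] 0.05 world [ 0.482 -0.026  0.103]
(-100, np.float64(46.94157180585977), np.float64(107.29356978368884), 90) -> [-0.262, 0.019, -0.175] 0.05 world [ 0.482 -0.032  0.107]
(-100, np.float64(41.33370261018998), np.float64(111.14775150020122), 90) -> [-0.483, 0.016, -0.334] 0.05 world [ 0.482 -0.037  0.111]
(-100, np.float64(35.41125897968465), np.float64(114.49850888669269), 90) -> [-0.717, 0.014, -0.473] 0.05 world [ 0.481 -0.043  0.114]
(-100, np.float64(29.219314286441133), np.float64(117.32034065620942), 90) -> [-0.962, 0.012, -0.592] 0.05 world [ 0.481 -0.049  0.117]
(-100, np.float64(22.80499296837347), np.float64(119.59177096511677), 90) -> [-1.216, 0.01, -0.689] 0.05 world [ 0.481 -0.056  0.12 ]
```

Request:
arm_command([
  [[-0.26, 0, -0.18], 0],
  [[-0.48, 0, -0.33], 0],
  [[-0.72, 0, -0.47], 0],
  [[-0.96, 0, -0.59], 0],
  [[-1.22, 0, -0.69], 0],
])

```text
time: 22.15
ee_pos: [0.4804, -0.0543, 0.1216]
tcp_rot: [-179.6, -1.5, 87.4]
wrist_force: [-5.0, 13.2, 14.7]
opening: 0.0085
```

```bash
python3 arc.py 70 75 80 85 90 95 100
```

```text
t 22.15 jig [-100.4   24.2  121.6] yaw_jig 90.36 rpy [-179.62   -1.55   87.38] F [-5.  13.2 14.7] open 8.5 q [ -7.  -4. -13.  82.   2.  -5.]
(-100, np.float64(26.677571179402168), np.float64(118.29602442130084), 90) -> [0.097, 0.018, 0.136] 0.06 world [ 0.481 -0.052  0.118]
(-100, np.float64(20.18788551799662), np.float64(120.34221445054733), 90) -> [-0.161, 0.016, 0.048] 0.06 world [ 0.481 -0.058  0.12 ]
(-100, np.float64(13.544557858020573), np.float64(121.81500473495223), 90) -> [-0.425, 0.014, -0.018] 0.06 world [ 0.48  -0.065  0.122]
(-100, np.float64(6.798147934317335), np.float64(122.70318645115616), 90) -> [-0.694, 0.012, -0.061] 0.06 world [ 0.48  -0.072  0.123]
(-100, np.float64(4.776122516674678e-15), np.float64(123.0), 90) -> [-0.965, 0.01, -0.08] 0.06 world [ 0.48  -0.078  0.123]
(-100, np.float64(-6.798147934317343), np.float64(122.70318645115616), 90) -> [-1.237, 0.008, -0.076] 0.06 world [ 0.479 -0.085  0.123]
(-100, np.float64(-13.544557858020564), np.float64(121.81500473495223), 90) -> [-1.508, 0.007, -0.048] 0.06 world [ 0.479 -0.092  0.122]
```

```bash
sed -i 's/off=5.5/off=3/' arc.py; python3 arc.py 72 77 82 87 92 97 
```

```text
t 22.15 jig [-100.4   24.2  121.6] yaw_jig 90.36 rpy [-179.62   -1.55   87.38] F [-5.  13.2 14.7] open 8.5 q [ -7.  -4. -13.  82.   2.  -5.]
(-100, np.float64(24.103325561245903), np.float64(121.68240827102197), 90) -> [-0.003, 0.017, -0.002] 0.06 world [ 0.481 -0.054  0.122]
(-100, np.float64(17.546182238821462), np.float64(123.50086505324835), 90) -> [-0.263, 0.014, -0.082] 0.06 world [ 0.48  -0.061  0.124]
(-100, np.float64(10.855501874885107), np.float64(124.74090936184248), 90) -> [-0.529, 0.012, -0.138] 0.06 world [ 0.48  -0.068  0.125]
(-100, np.float64(4.082204586949629), np.float64(125.39310371085676), 90) -> [-0.799, 0.01, -0.172] 0.06 world [ 0.48  -0.074  0.125]
(-100, np.float64(-2.7221607427950745), np.float64(125.45248450748947), 90) -> [-1.071, 0.009, -0.181] 0.06 world [ 0.479 -0.081  0.125]
(-100, np.float64(-9.505808785601495), np.float64(124.91859982802312), 90) -> [-1.343, 0.007, -0.167] 0.06 world [ 0.479 -0.088  0.125]
```

Request:
arm_command([
  [[-0.2, 0, -0.08], 0],
  [[-0.4, 0, -0.12], 0],
  [[-0.6, 0, -0.15], 0],
  [[-0.8, 0, -0.17], 0],
  [[-1.0, 0, -0.18], 0],
])

```text
time: 22.65
ee_pos: [0.4791, -0.079, 0.1267]
tcp_rot: [-179.7, -1.6, 87.4]
wrist_force: [-3.1, 6.7, 4.2]
opening: 0.0086
```

```bash
python3 arc.py 88 92 96 100 104 108 112 116; python3 - <<'E'
from h import *
c=camera("scene");save(c,"s15.png",(170,100,320,225),5)
E
```

```text
t 22.65 jig [-100.4   -0.6  126.7] yaw_jig 90.38 rpy [-179.65   -1.62   87.4 ] F [-3.1  6.7  4.2] open 8.6 q [-10.  -4. -12.  83.   2.  -8.]
(-100, np.float64(2.7221607427950842), np.float64(125.45248450748947), 90) -> [0.132, 0.016, 0.052] 0.06 world [ 0.48  -0.076  0.125]
(-100, np.float64(-2.7221607427950745), np.float64(125.45248450748947), 90) -> [-0.086, 0.014, 0.046] 0.06 world [ 0.479 -0.081  0.125]
(-100, np.float64(-8.153220134876976), np.float64(125.07270783872532), 90) -> [-0.304, 0.013, 0.055] 0.06 world [ 0.479 -0.087  0.125]
(-100, np.float64(-13.544557858020564), np.float64(124.31500473495223), 90) -> [-0.52, 0.012, 0.079] 0.06 world [ 0.479 -0.092  0.124]
(-100, np.float64(-18.869907856774088), np.float64(123.18306664952773), 90) -> [-0.734, 0.01, 0.119] 0.06 world [ 0.479 -0.097  0.123]
(-100, np.float64(-24.103325561245892), np.float64(121.68240827102198), 90) -> [-0.945, 0.009, 0.173] 0.06 world [ 0.478 -0.102  0.122]
(-100, np.float64(-29.21931428644114), np.float64(119.82034065620942), 90) -> [-1.152, 0.008, 0.241] 0.06 world [ 0.478 -0.108  0.12 ]
(-100, np.float64(-34.192949449548045), np.float64(117.60593561133501), 90) -> [-1.353, 0.008, 0.324] 0.06 world [ 0.478 -0.113  0.118]
```

View pics/s15.png

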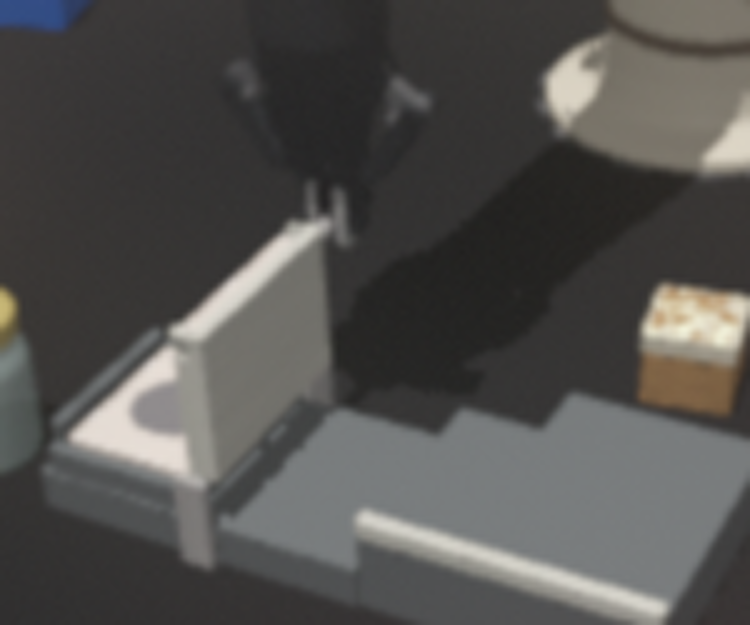

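Leaf upright and still holding the panel. I fold on slowly.

Request:
arm_command([
  [[-0.2, 0, 0.0], 0],
  [[-0.4, 0, 0.03], 0],
  [[-0.6, 0, 0.07], 0],
  [[-0.8, 0, 0.12], 0],
  [[-1.0, 0, 0.18], 0],
])

```text
time: 23.2
ee_pos: [0.4778, -0.1045, 0.1225]
tcp_rot: [-179.7, -1.6, 87.4]
wrist_force: [-2.8, 6.0, 5.0]
opening: 0.0086
```

```bash
sed -i 's/off=3/off=2/' arc.py; python3 arc.py 108 112 116 120 124 128 132 136; python3 - <<'E'
from h import *
c=camera("scene");save(c,"s16.png",(170,100,320,225),5)
E
```

```text
t 23.2 jig [-100.3  -26.1  122.5] yaw_jig 90.36 rpy [-179.69   -1.61   87.38] F [-2.8  6.   5. ] open 8.6 q [-13.  -3. -12.  82.   2. -11.]
(-100, np.float64(-24.103325561245892), np.float64(122.68240827102198), 90) -> [0.081, 0.013, -0.005] 0.06 world [ 0.478 -0.102  0.123]
(-100, np.float64(-29.21931428644114), np.float64(120.82034065620942), 90) -> [-0.126, 0.012, 0.064] 0.06 world [ 0.478 -0.108  0.121]
(-100, np.float64(-34.192949449548045), np.float64(118.60593561133501), 90) -> [-0.327, 0.012, 0.147] 0.06 world [ 0.478 -0.113  0.119]
(-100, np.float64(-38.999999999999986), np.float64(116.04998149518622), 90) -> [-0.522, 0.011, 0.244] 0.06 world [ 0.477 -0.117  0.116]
(-100, np.float64(-43.61704647071824), np.float64(113.16493065929326), 90) -> [-0.71, 0.01, 0.354] 0.06 world [ 0.477 -0.122  0.113]
(-100, np.float64(-48.02159507540134), np.float64(109.96483878132432), 90) -> [-0.89, 0.01, 0.477] 0.06 world [ 0.477 -0.126  0.11 ]
(-100, np.float64(-52.19218729599094), np.float64(106.46529638723675), 90) -> [-1.061, 0.01, 0.612] 0.06 world [ 0.477 -0.131  0.106]
(-100, np.float64(-56.10850442641479), np.float64(102.68335289580178), 90) -> [-1.222, 0.009, 0.759] 0.06 world [ 0.477 -0.134  0.103]
```

View pics/s16.png

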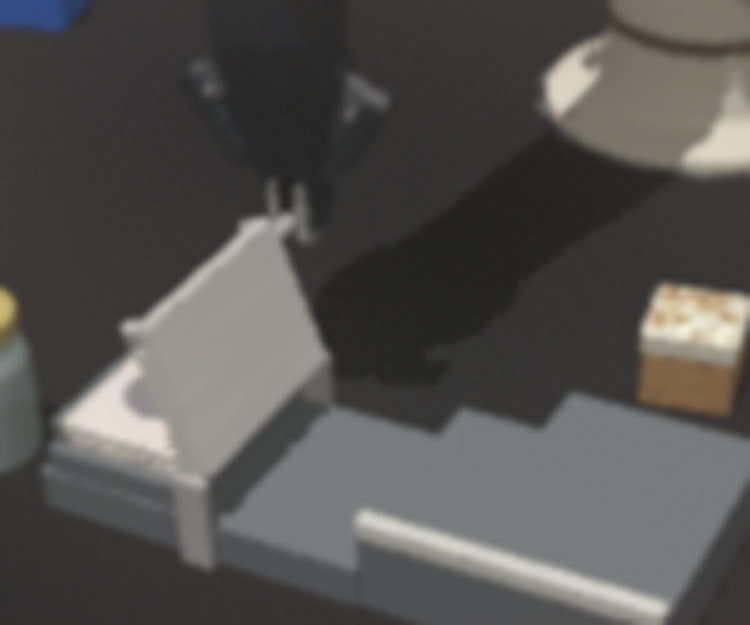

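The panel has tipped onto the pile, disc up (140,395). I keep folding.

Request:
arm_command([
  [[-0.25, 0, 0.1], 0],
  [[-0.5, 0, 0.22], 0],
  [[-0.71, 0, 0.35], 0],
  [[-0.95, 0, 0.52], 0],
  [[-1.2, 0, 0.74], 0],
])

```text
time: 23.75
ee_pos: [0.4764, -0.1347, 0.1037]
tcp_rot: [-179.7, -1.6, 87.4]
wrist_force: [-1.0, 4.7, 3.3]
opening: 0.0083
```

```bash
python3 arc.py 134 138 142 146 150 154 158 162
```

```text
t 23.75 jig [-100.2  -56.3  103.7] yaw_jig 90.34 rpy [-179.72   -1.6    87.36] F [-1.   4.7  3.3] open 8.3 q [-17.  -2. -13.  80.   1. -14.]
(-100, np.float64(-54.1833528958018), np.float64(104.60850442641478), 90) -> [0.087, 0.009, -0.032] 0.06 world [ 0.477 -0.133  0.105]
(-100, np.float64(-57.965296387236734), np.float64(100.69218729599095), 90) -> [-0.069, 0.009, 0.12] 0.06 world [ 0.477 -0.136  0.101]
(-100, np.float64(-61.46483878132431), np.float64(96.52159507540136), 90) -> [-0.213, 0.009, 0.283] 0.06 world [ 0.476 -0.14   0.097]
(-100, np.float64(-64.66493065929325), np.float64(92.11704647071826), 90) -> [-0.346, 0.009, 0.455] 0.06 world [ 0.476 -0.143  0.092]
(-100, np.float64(-67.54998149518622), np.float64(87.5), 90) -> [-0.467, 0.009, 0.637] 0.06 world [ 0.476 -0.146  0.088]
(-100, np.float64(-70.10593561133503), np.float64(82.69294944954802), 90) -> [-0.574, 0.009, 0.826] 0.06 world [ 0.476 -0.148  0.083]
(-100, np.float64(-72.32034065620941), np.float64(77.71931428644115), 90) -> [-0.668, 0.01, 1.023] 0.06 world [ 0.476 -0.151  0.078]
(-100, np.float64(-74.18240827102197), np.float64(72.60332556124591), 90) -> [-0.749, 0.01, 1.225] 0.06 world [ 0.476 -0.152  0.073]
```

Request:
arm_command([
  [[-0.13, 0, 0.2], 0],
  [[-0.27, 0, 0.38], 0],
  [[-0.42, 0, 0.6], 0],
  [[-0.55, 0, 0.83], 0],
  [[-0.67, 0, 1.1], 0],
])

```text
time: 24.25
ee_pos: [0.4755, -0.151, 0.0757]
tcp_rot: [-179.7, -1.6, 87.4]
wrist_force: [-1.6, 3.6, 3.1]
opening: 0.0087
```

```bash
python3 arc.py 158 162 166 170 174 178 180
```

```text
t 24.25 jig [-100.2  -72.7   75.7] yaw_jig 90.34 rpy [-179.74   -1.58   87.36] F [-1.6  3.6  3.1] open 8.7 q [-18.  -1. -15.  77.   1. -16.]
(-100, np.float64(-72.32034065620941), np.float64(77.71931428644115), 90) -> [0.016, 0.008, -0.082] 0.06 world [ 0.476 -0.151  0.078]
(-100, np.float64(-74.18240827102197), np.float64(72.60332556124591), 90) -> [-0.064, 0.008, 0.12] 0.06 world [ 0.476 -0.152  0.073]
(-100, np.float64(-75.68306664952773), np.float64(67.36990785677409), 90) -> [-0.13, 0.009, 0.328] 0.06 world [ 0.476 -0.154  0.067]
(-100, np.float64(-76.81500473495223), np.float64(62.04455785802056), 90) -> [-0.181, 0.009, 0.54] 0.06 world [ 0.476 -0.155  0.062]
(-100, np.float64(-77.57270783872532), np.float64(56.65322013487699), 90) -> [-0.217, 0.01, 0.754] 0.06 world [ 0.475 -0.156  0.057]
(-100, np.float64(-77.95248450748947), np.float64(51.22216074279509), 90) -> [-0.239, 0.011, 0.971] 0.06 world [ 0.475 -0.156  0.051]
(-100, np.float64(-78.0), np.float64(48.50000000000001), 90) -> [-0.243, 0.012, 1.08] 0.06 world [ 0.475 -0.156  0.049]
```

Request:
arm_command([
  [[-0.07, 0, 0.22], 0],
  [[-0.13, 0, 0.44], 0],
  [[-0.18, 0, 0.64], 0],
  [[-0.21, 0, 0.84], 0],
  [[-0.23, 0, 1.0], 0],
])

```text
time: 24.75
ee_pos: [0.4753, -0.1558, 0.0501]
tcp_rot: [-179.7, -1.6, 87.4]
wrist_force: [-0.7, 5.1, 5.6]
opening: 0.0087
```

Request:
arm_command([
  [[0, 0, 0.08], 0],
  [[0, 0, 0.16], 0],
  [[0, 0, 0.22], 0],
  [[0, 0, 0.28], 0],
])

```text
time: 25.15
ee_pos: [0.4755, -0.156, 0.0458]
tcp_rot: [-179.8, -1.5, 87.4]
wrist_force: [-15.0, 4.8, 40.2]
opening: 0.0089
```

```bash
python3 arc.py 180; python3 - <<'E'
from h import *
c=camera("scene");save(c,"s17.png",(150,100,300,225),5)
E
```

```text
t 25.15 jig [-100.   -77.7   45.8] yaw_jig 90.34 rpy [-179.84   -1.53   87.36] F [-15.    4.8  40.2] open 8.9 q [-19.  -0. -17.  74.   1. -16.]
(-100, np.float64(-78.0), np.float64(48.50000000000001), 90) -> [-0.01, 0.001, -0.107] 0.06 world [ 0.475 -0.156  0.049]
```

View pics/s17.png

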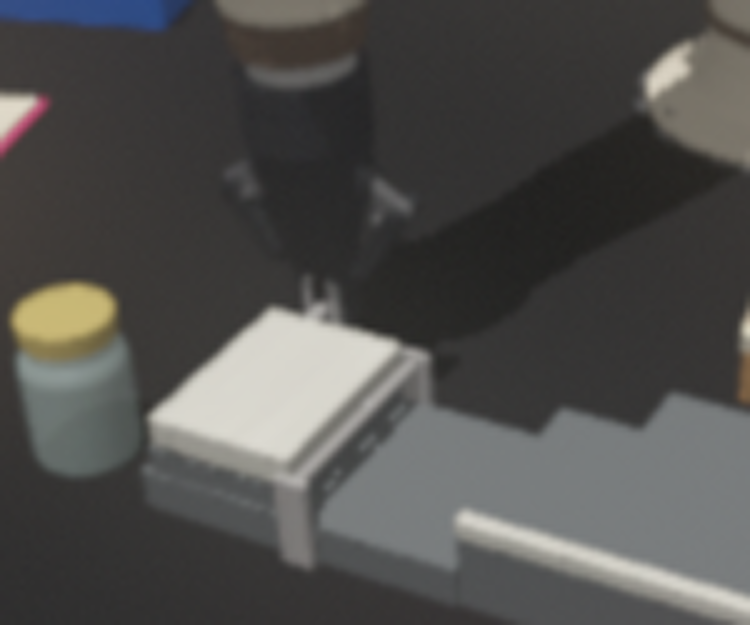

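The leaf lies flat over the bed (stop felt, 40 N). Now I fold it back.

```bash
sed -i 's/off=2/off=4/' arc.py; python3 arc.py 176 171 166 161 156
```

```text
t 25.2 jig [-100.1  -77.7   46. ] yaw_jig 90.34 rpy [-179.84   -1.54   87.36] F [-12.1   5.4  28.9] open 8.5 q [-19.  -0. -17.  74.   1. -16.]
(-100, np.float64(-77.80999592026629), np.float64(51.941004952041794), 90) -> [0.0, 0.003, -0.239] 0.06 world [ 0.475 -0.156  0.052]
(-100, np.float64(-77.03969056642073), np.float64(58.70188827313802), 90) -> [0.038, 0.002, -0.509] 0.06 world [ 0.476 -0.155  0.059]
(-100, np.float64(-75.68306664952773), np.float64(65.36990785677409), 90) -> [0.1, 0.002, -0.774] 0.06 world [ 0.476 -0.154  0.065]
(-100, np.float64(-73.75044889674672), np.float64(71.89431604765821), 90) -> [0.184, 0.001, -1.033] 0.06 world [ 0.476 -0.152  0.072]
(-100, np.float64(-71.25654569612286), np.float64(78.22545815991244), 90) -> [0.291, 0.001, -1.283] 0.06 world [ 0.476 -0.15   0.078]
```

Request:
arm_command([
  [[0, 0, -0.24], 0],
  [[0.04, 0, -0.51], 0],
  [[0.1, 0, -0.77], 0],
  [[0.18, 0, -1.03], 0],
  [[0.29, 0, -1.28], 0],
])

```text
time: 25.7
ee_pos: [0.4755, -0.1499, 0.0781]
tcp_rot: [-179.8, -1.5, 87.3]
wrist_force: [0.9, -2.4, -7.1]
opening: 0.0087
```

```bash
python3 arc.py 152 146 140 134 128
```

```text
t 25.7 jig [-100.3  -71.6   78.1] yaw_jig 90.32 rpy [-179.78   -1.47   87.34] F [ 0.9 -2.4 -7.1] open 8.7 q [-18.  -1. -15.  77.   1. -16.]
(-100, np.float64(-68.8699122429963), np.float64(83.11878189729947), 90) -> [0.114, 0.011, -0.196] 0.05 world [ 0.476 -0.147  0.083]
(-100, np.float64(-64.66493065929325), np.float64(90.11704647071826), 90) -> [0.289, 0.01, -0.472] 0.05 world [ 0.476 -0.143  0.09 ]
(-100, np.float64(-59.751466563280275), np.float64(96.63743355555007), 90) -> [0.492, 0.011, -0.727] 0.05 world [ 0.476 -0.138  0.097]
(-100, np.float64(-54.1833528958018), np.float64(102.60850442641478), 90) -> [0.721, 0.011, -0.96] 0.05 world [ 0.477 -0.133  0.103]
(-100, np.float64(-48.02159507540134), np.float64(107.96483878132432), 90) -> [0.973, 0.011, -1.168] 0.05 world [ 0.477 -0.126  0.108]
```

Request:
arm_command([
  [[0.11, 0, -0.2], 0],
  [[0.29, 0, -0.47], 0],
  [[0.49, 0, -0.73], 0],
  [[0.72, 0, -0.96], 0],
  [[0.97, 0, -1.17], 0],
])

```text
time: 26.2
ee_pos: [0.4768, -0.1281, 0.1098]
tcp_rot: [-179.8, -1.2, 87.3]
wrist_force: [-3.6, -12.9, 3.5]
opening: 0.0086
```

```bash
python3 arc.py 123 117 111 105 99
```

```text
t 26.2 jig [-100.1  -49.8  109.8] yaw_jig 90.23 rpy [-179.84   -1.19   87.25] F [ -3.6 -12.9   3.5] open 8.6 q [-16.  -3. -13.  81.   1. -13.]
(-100, np.float64(-42.48184473117211), np.float64(111.91630429974306), 90) -> [0.294, 0.007, -0.08] 0.04 world [ 0.477 -0.121  0.112]
(-100, np.float64(-35.41125897968464), np.float64(115.99850888669269), 90) -> [0.581, 0.008, -0.237] 0.04 world [ 0.478 -0.114  0.116]
(-100, np.float64(-27.95270006453342), np.float64(119.31927326678174), 90) -> [0.882, 0.008, -0.364] 0.04 world [ 0.478 -0.106  0.119]
(-100, np.float64(-20.187885517996627), np.float64(121.84221445054733), 90) -> [1.194, 0.009, -0.458] 0.04 world [ 0.478 -0.099  0.122]
(-100, np.float64(-12.201888273138003), np.float64(123.53969056642075), 90) -> [1.515, 0.011, -0.519] 0.04 world [ 0.479 -0.091  0.124]
```

Request:
arm_command([
  [[0.25, 0, -0.15], 0],
  [[0.55, 0, -0.3], 0],
  [[0.86, 0, -0.43], 0],
  [[1.18, 0, -0.53], 0],
  [[1.5, 0, -0.59], 0],
])

```text
time: 26.7
ee_pos: [0.4791, -0.092, 0.1278]
tcp_rot: [180.0, -1.0, 87.2]
wrist_force: [-2.3, -8.1, 4.5]
opening: 0.0083
```

```bash
sed -i 's/off=4/off=2/' arc.py;python3 arc.py 96 90 84 78 72 66
```

```text
t 26.7 jig [-99.8 -13.6 127.8] yaw_jig 90.17 rpy [180.   -1.   87.2] F [-2.3 -8.1  4.5] open 8.3 q [-11.  -4. -12.  83.   1.  -9.]
(-100, np.float64(-8.153220134876976), np.float64(126.07270783872532), 90) -> [0.215, -0.009, 0.071] 0.03 world [ 0.479 -0.087  0.126]
(-100, np.float64(4.776122516674678e-15), np.float64(126.5), 90) -> [0.541, -0.008, 0.059] 0.03 world [ 0.48  -0.078  0.126]
(-100, np.float64(8.15322013487697), np.float64(126.07270783872532), 90) -> [0.867, -0.007, 0.082] 0.03 world [ 0.48  -0.07   0.126]
(-100, np.float64(16.217111883785236), np.float64(124.79551285723683), 90) -> [1.189, -0.006, 0.139] 0.03 world [ 0.48  -0.062  0.125]
(-100, np.float64(24.103325561245903), np.float64(122.68240827102197), 90) -> [1.502, -0.005, 0.229] 0.03 world [ 0.481 -0.054  0.123]
(-100, np.float64(31.725458159912417), np.float64(119.75654569612287), 90) -> [1.805, -0.004, 0.351] 0.03 world [ 0.481 -0.047  0.12 ]
```

Request:
arm_command([
  [[0.25, 0, 0.0], 0],
  [[0.54, 0, 0.0], 0],
  [[0.87, 0, 0.02], 0],
  [[1.19, 0, 0.07], 0],
  [[1.5, 0, 0.16], 0],
])

```text
time: 27.2
ee_pos: [0.4814, -0.0546, 0.1265]
tcp_rot: [179.8, -0.9, 87.2]
wrist_force: [-1.1, -6.1, -2.2]
opening: 0.0086
```

```bash
python3 arc.py 70 64 58 52 46
```

```text
t 27.2 jig [-99.4  23.8 126.5] yaw_jig 90.15 rpy [179.85  -0.89  87.17] F [-1.1 -6.1 -2.2] open 8.6 q [ -7.  -5. -13.  82.   1.  -4.]
(-100, np.float64(26.677571179402168), np.float64(121.79602442130084), 90) -> [0.111, -0.024, 0.188] 0.03 world [ 0.481 -0.052  0.122]
(-100, np.float64(34.19294944954804), np.float64(118.60593561133503), 90) -> [0.41, -0.024, 0.32] 0.03 world [ 0.481 -0.044  0.119]
(-100, np.float64(41.33370261018998), np.float64(114.64775150020122), 90) -> [0.693, -0.024, 0.483] 0.03 world [ 0.482 -0.037  0.115]
(-100, np.float64(48.02159507540134), np.float64(109.96483878132432), 90) -> [0.957, -0.023, 0.675] 0.03 world [ 0.482 -0.03   0.11 ]
(-100, np.float64(54.18335289580179), np.float64(104.60850442641478), 90) -> [1.201, -0.023, 0.893] 0.03 world [ 0.482 -0.024  0.105]
```

Request:
arm_command([
  [[0.2, 0, 0.12], 0],
  [[0.41, 0, 0.24], 0],
  [[0.69, 0, 0.4], 0],
  [[0.95, 0, 0.6], 0],
  [[1.15, 0, 0.8], 0],
])

```text
time: 27.7
ee_pos: [0.4831, -0.0251, 0.108]
tcp_rot: [179.8, -0.9, 87.2]
wrist_force: [-1.4, -2.0, 5.3]
opening: 0.0088
```

Request:
arm_command([
  [[0, 0, 0], 0],
  [[0, 0, 0], 0],
  [[0, 0, 0], 0],
], claw=0)

```text
time: 28.0
ee_pos: [0.4833, -0.025, 0.1083]
tcp_rot: [179.7, -0.9, 87.2]
wrist_force: [-0.2, -1.0, -0.3]
opening: 0.0432
```

```bash
python3 go.py; python3 - <<'E'
from h import *
c=camera("scene");save(c,"s18.png",(150,100,300,225),5)
E
```

```text
t 28.0 jig [-99.   53.5 108.3] yaw_jig 90.17 rpy [179.74  -0.92  87.19] F [-0.2 -1.  -0.3] open 43.2 q [ -3.  -5. -15.  80.   1.  -1.]
```

View pics/s18.png

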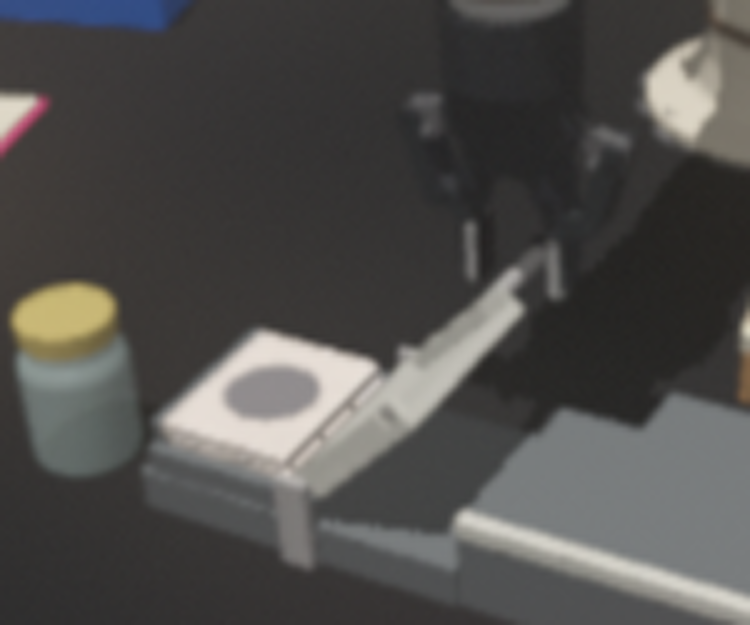

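The panel lies disc-up on the pile (270,390) and the leaf is at about 48°, with the fingers clear of the rod. I retract straight up and away for the final check.

Request:
arm_command([
  [[0, 0, -0.8], 0],
  [[0, 0, -1.8], 0],
  [[0, 0, -3.0], 0],
  [[0, -1, -4.0], 0],
  [[0, -2, -4.5], 0],
])

```text
time: 28.55
ee_pos: [0.4327, -0.0246, 0.2225]
tcp_rot: [179.6, -0.9, 87.2]
wrist_force: [-0.4, 0.6, 0.2]
opening: 0.0424
```

Request:
arm_command([
  [[-1, -1, 0], 0],
  [[-2, -2, 0], 0],
  [[-3.5, -3, 0], 0],
  [[-5, -3, 0], 0],
  [[-6.5, -3, 0], 0],
])

```text
time: 29.05
ee_pos: [0.3491, -0.1846, 0.2201]
tcp_rot: [179.5, -0.9, 87.2]
wrist_force: [1.1, -0.6, 0.6]
opening: 0.0428
```

```bash
python3 go.py; python3 - <<'E'
from h import *
import pickle
c=camera("scene");save(c,"s19.png",None,1.5);pickle.dump(c,open("sf.pkl","wb"))
c=camera("top");save(c,"t19.png",(175,100,385,240),3.6);pickle.dump(c,open("tf.pkl","wb"))
E
```

```text
t 29.05 jig [-224.8 -112.8  220.1] yaw_jig 90.14 rpy [179.53  -0.89  87.16] F [ 1.1 -0.6  0.6] open 42.8 q [-29. -17. -12.  94.   1. -26.]
```

View pics/s19.png

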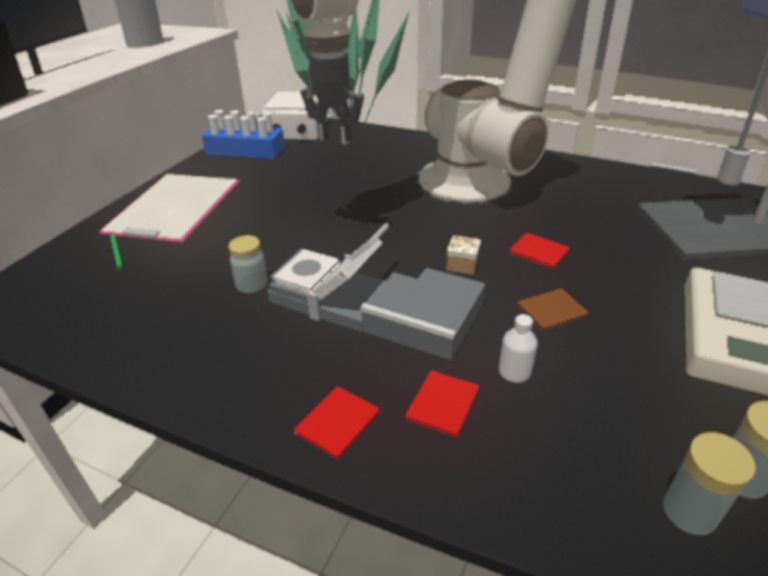

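View pics/t19.png

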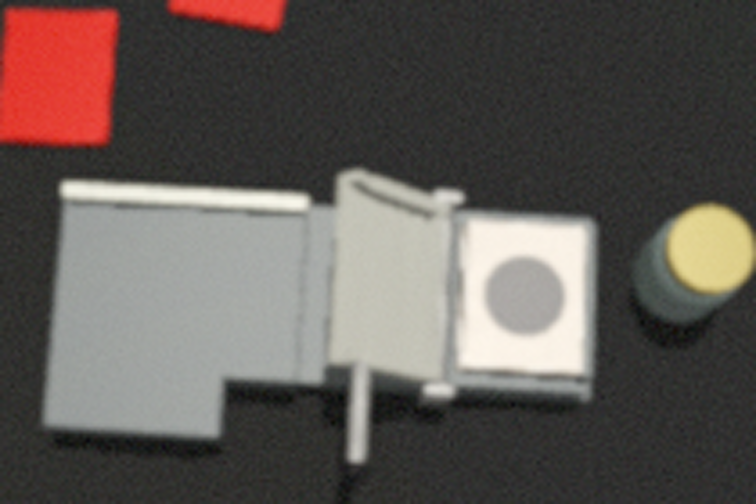

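```bash
python3 - <<'E'
from jig import *
p=np.load("jig.npy")
q=[(u/3.6+175-.4,v/3.6+100-.4) for u,v in((525,295),(464,220),(590,224),(586,377),(457,367))]
print((wj(p,plane(ct,q,.055))*1e3).round(1).tolist())
f=pickle.load(open("tf.pkl","rb"));s=pickle.load(open("sf.pkl","rb"))
X,e=tri(f,q[0],s,(306/1.5-.2,267.5/1.5-.2));print((wj(p,X)*1e3).round(1),e)
for n,u in(("carton",(324/1.5,395/1.5)),("jar",(558/1.5,250/1.5)),("flask",(218/1.5,227/1.5))): print(n,byrange(f,u),byrange(ct,u))
d=np.abs(f["frame"].astype(int)-ct["frame"]).sum(2)
for n,b in(("carton",(195,242,238,285)),("jar",(340,150,395,195)),("flask",(130,138,172,180))): print(n,d[b[1]:b[3],b[0]:b[2]].mean())
E
```

```text
[[0.4, -54.3, 55.0], [50.0, -11.5, 55.0], [52.1, -97.4, 55.0], [-52.9, -96.7, 55.0], [-50.9, -10.5, 55.0]]
[[  1.  -55.   53.7]] 0.0007540522072257802
carton [[0.38042934 0.11080956 0.05175758]] [[0.38041025 0.11109079 0.04932304]]
jar [[ 0.60468444 -0.25434035  0.0966988 ]] [[ 0.60479581 -0.2544718   0.09623631]]
flask [[0.63609914 0.27669128 0.11325064]] [[0.63624865 0.27685696 0.11271832]]
carton 12.732287723093565
jar 12.521212121212121
flask 12.82312925170068
```

```bash
python3 -c "
from workcell import job_done
print(job_done())"
```

```text
the job is handed in; nothing more can be done
None
```

The job is done and handed in at about 29 s. The panel lies coated face up, square on the pile, and the leaf is folded back to about 48°.

**What I did:** I pressed the leaf flat with shut fingers until it stopped (26 N). I squared the panel and pushed it flush to the fence, then slid it into the leaf until it hit the ledge (27 N). I gripped the rod, folded the leaf right over the bed to its stop, folded it back past upright, and withdrew the arm.

**Last checks:**
- **Panel:** its disc centre is at jig (0.4 to 1, -54 to -55, 54) mm, where about (0, -52, 55) was expected. That 2–3 mm is about the bed's own play plus camera error, and the sides lie along the jig within about 1–2°.
- **Jar, bottle and carton:** none moved; their lateral positions before and after agree to within 0.3 mm.
- **Robot:** it touches nothing.

**What did not go cleanly:**
- **Fence push:** the first push jammed with the panel still skewed about 5°. I squared it from behind and pushed again.
- **Rod:** it slipped a few mm in the pads during the fold, so I corrected the arc as I went.
- **Final press:** folding the leaf onto its stop peaked at 40.2 N at the wrist. That is just over the 40 N figure for the arm or gripper body, but it went through the fingers on the rod.

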